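# Ballast the sign foot

### The job

Ballast the sign foot: one of the four identical closed boxes holds the steel ballast, so heft them to find it without opening any of the light ones, then take the lid off the heavy one and set the ballast down in the foot's pocket. Clear the weld studs off the cover into the small tray, then lay the cover over the pocket and press it down until it sits flush with the top of the foot. Put the lid back on its box, and leave all four boxes closed and standing upright on the table.

Things in the scene. Friction and masses are not known exactly. Their poses are not given: they have to be found in the camera images.
- box_0_mid (a point): one of four outwardly identical steel boxes, 54 (x) x 84 (y) x 58 (z) mm, wall and floor 4 mm; point at the middle, 29 mm above its underside. Bare box with lid 0.2 kg. In one box is the steel ballast (0.31 to 0.43 kg), in the other three a plastic blank of the same shape (0.03 kg); which has the ballast varies and cannot be seen from outside.
- lid_0_knob (a point): loose lift-off lid of box_0: steel plate 54 x 84 x 5 mm, plug 40 x 70 mm 5 mm deep below it (3 mm play all round), black grip bar 14 (x) x 32 (y) x 14 (z) mm on top; point at the middle of the bar, 12 mm above the plate's underside, 41 mm above the box's middle when on; axes as the box's; 0.04 kg
- box_1_mid (a point): another of the four boxes, same shape and point as box_0. Content of each box: in the middle (to 3 mm, kept by walls and two low ribs) stands a disc 40 mm across, 20 mm high, with an upright stem 14 mm thick on top, 46 mm overall; the stem spans 24 to 50 mm above the box's underside, with 31 mm of room inside the box on either side of it along the box's y.
- lid_1_knob (a point): loose lift-off lid of box_1: steel plate 54 x 84 x 5 mm, plug 40 x 70 mm 5 mm deep below it (3 mm play all round), black grip bar 14 (x) x 32 (y) x 14 (z) mm on top; point at the middle of the bar, 12 mm above the plate's underside, 41 mm above the box's middle when on; axes as the box's; 0.04 kg
- box_2_mid (a point): another of the four boxes, same shape and point as box_0; see box_0 and box_1 for what is inside
- lid_2_knob (a point): loose lift-off lid of box_2: steel plate 54 x 84 x 5 mm, plug 40 x 70 mm 5 mm deep below it (3 mm play all round), black grip bar 14 (x) x 32 (y) x 14 (z) mm on top; point at the middle of the bar, 12 mm above the plate's underside, 41 mm above the box's middle when on; axes as the box's; 0.04 kg
- box_3_mid (a point): another of the four boxes, same shape and point as box_0; see box_0 and box_1 for what is inside
- lid_3_knob (a point): loose lift-off lid of box_3: steel plate 54 x 84 x 5 mm, plug 40 x 70 mm 5 mm deep below it (3 mm play all round), black grip bar 14 (x) x 32 (y) x 14 (z) mm on top; point at the middle of the bar, 12 mm above the plate's underside, 41 mm above the box's middle when on; axes as the box's; 0.04 kg
- foot_top (a point): sign foot: fixed grey plinth 180 (x) x 170 (y) x 65 (z) mm; point at the centre of its top, x and y along its sides. In the top is a rebate 106 (x) x 126 (y) mm for the cover; in its floor a ballast pocket 78 (x) x 98 (y) mm, whose floor is 59 mm below the top. A stiff rubber seat runs round the pocket; as found, its upper face is 3 mm below the foot's top
- seat (a joint): how far the rubber seat is pressed down, m: 0 as found, 0.005 fully down; it yields to about 9 N (the cover's own 2 N do not move it) and stays where it is pressed. At 0.005 the cover's plate is flush with the foot's top; untouched, the cover stands 5 mm proud
- cover_mid (a point): cover: aluminium plate 100 (x) x 120 (y) x 8 (z) mm (3 mm play all round in the rebate, either way round), on its middle a lifting bar 50 (x) x 12 (y) x 18 (z) mm rising from the plate's upper face; lies on the table with the studs on it; point in the middle of the plate's thickness: the bar's top is 22 mm above it; 0.22 kg
- cover: the same cover; this point lies at the middle of the plate's underside
- tray_floor (a point): fixed small white open tray, 85 (x) x 133 (y) x 31 (z) mm, inside 73 x 121 mm; point on its inner floor at the centre, 2 mm above the table; rim 29 mm above the point
- stud_0_mid (a point): copper-coloured weld stud, 10 x 30 x 10 mm, 12 g, lying with its length along y; at first on the cover; point at its centre; one to three studs are there (absent: None)
- stud_1_mid (a point): copper-coloured weld stud, 10 x 30 x 10 mm, 12 g, lying with its length along y; at first on the cover; point at its centre; one to three studs are there (absent: None)
- stud_2_mid (a point): copper-coloured weld stud, 10 x 30 x 10 mm, 12 g, lying with its length along y; at first on the cover; point at its centre; one to three studs are there (absent: None)

How it is judged:
By the outcome, as a careful person would: the job done as asked, in the order asked, and still so for the second after the job is handed in, with the robot touching nothing.
Of stud_0, stud_1, stud_2 only 1 to 3 are there at a start; the rules pass over those that are not, and their reading is None.
At some moment in a run one of cover, stud_0, stud_1, stud_2 may be knocked a few centimetres aside while the robot is not near it.
It also fails if it takes over 210 s, if anything falls off the work surface, if the arm or the gripper's body presses on something with over 40 N, if the wrist force passes 120 N, or if a joint passes its speed limit or range.

### The arm

A 6-joint arm with a two-finger parallel gripper is mounted at the origin on the work surface; the furniture and walls round the work are solid. World frame = base frame: x ahead of the robot, y to its left, z up, the work surface at z = 0. Lengths are in m, angles in rad, forces in N, time in s.
With the tool pointing down it reaches from about 0.3 to 0.75 m from the base axis. Payload 8.5 kg.
Tool frame: the origin (TCP) lies at the very end of the fingers, on their centre line; the grasp point (between the pads) lies 19 mm behind it; z points along the fingers, y is the direction in which the jaws open and shut (so a half turn about z gives the same grasp; the last joint's range is limited). The gripper opens to 88 mm and grips with 3 to 60 N. Pads are 18 mm wide; open, the fingers measure 123 mm over their backs; the gripper's body (75 mm by 187 mm) begins 45 mm behind the grasp point.
Start: joints at [-1.434, 0.381, 1.297, -0, 1.464, -0.215], TCP at [0.19, -0.516, 0.239] pointing down, gripper open.
Joint ranges: [-3.11, 3.11], [-0.89, 2.33], [0.22, 2.48], [-1.42, 4.56], [0.17, 2.85], [-2.88, 2.88]. Speed limits (rad/s): [2.39, 2.39, 3.14, 3.14, 3.14, 3.14].

### API

Orientations are given as a unit quaternion [w, x, y, z].
In Python, from workcell import sensors, viewer, manip gives the robot as it stands. The module is installed in compiled form; this text tells all that it offers.
- The arm moves only by the tool move_arm, never from a script. Its argument "commands" is a list of rows, each an object of numbers: "hand": the opening, from 0 (shut) to 1 (fully open); "tx", "ty", "tz": the shift along the tool's x, y, z in mm; "yaw": the turn about the tool's z in rad. In form: [{"hand": .., "tx": .., "ty": .., "tz": .., "yaw": ..}, ...]. A call has 1 to 5 rows; each row is the pose to reach, as a shift and turn from the pose commanded when the call began, along the tool's axes at that moment; what a row does not reach only later rows make up. A row lasts 1/8 s, in which the tool goes at most 62.5 mm and 10.7 degrees, less where a joint would pass 70% of its speed; a pose out of reach is approached as far as the arm can. A call with a gripper value outside its range is refused whole. The fingers move at their own pace and stop on an object; "squeeze" is the grip in N (left out, the last holds). Time passes only in rows, so rows that repeat a pose let the fingers close. It gives the time, the measured TCP pose, the force and the opening at its end, in the units of the state.
- sensors.read_state(): the state, without advancing time (a new reading comes with each control period).
- viewer.snapshot(name): name is "scene" or "top" or "wrist"; returns a dict with "image" (480x640x3 uint8, blue, green, red), "fx", "fy", "cx", "cy" (pixels), "rvec" (rotation vector, rad) and "tvec" (3), from world to camera coordinates, as OpenCV has them. Camera axes: x right, y down, z forward; pixel columns grow to the right and rows downward; lengths in m; the calibration is good to about 2 mm. A picture is of the moment at which its call begins. There is no depth.
- manip.close_job(): hands the job in, once; it reports no verdict.
The state is a dict: "time": time; "joint_positions": joint angles; "joint_vel": joint speeds; "effort": joint torques, N m; "tool_pos": TCP position; "eef_rot": TCP orientation; "wrist_force": force on the tool from outside, world axes, zero at the start; "moment": the same for the moment, N m; "width": opening from 0.0 (shut) to 1.0 (fully open).
Only numpy, scipy, OpenCV 4.12 (cv2) and the standard library are available. Lean on these libraries where they do the work, as an engineer would, in place of code of your own. Each camera call takes 0.05 s, during which the arm holds its last target.

## Working session

There is one attempt and no reset: what is moved stays moved. The work goes in short steps, Python scripts to look and compute and a tool call to move; the robot and the scene stay as the last step left them, time stands still between calls to the robot, and variables do not carry over. Pictures are saved under pics/ and viewed, and the job is handed in when it is done.

Besides the shell and the picture viewer there is one more tool, called after "Emit:" as name([rows], argument=value, ...), one row to a line, values as JSON. move_arm: Moves the arm, as the interface text tells. Its arguments: {"type":"object","properties":{"commands":{"type":"array","items":{"type":"object","properties":{"hand":{"type":"number"},"tx":{"type":"number"},"ty":{"type":"number"},"tz":{"type":"number"},"yaw":{"type":"number"}}}},"squeeze":{"type":"number"}},"required":["commands"]}

```bash
mkdir -p pics; cat > h.py <<'E'
import numpy as np, cv2, json, os
from workcell import sensors, viewer, manip
def snap(name,fn):
    s=viewer.snapshot(name); cv2.imwrite('pics/'+fn+'.png',s['image'])
    c={k:np.array(s[k]).tolist() for k in('fx','fy','cx','cy','rvec','tvec')}
    json.dump(c,open('pics/'+fn+'.json','w')); return s['image']
def cam(fn):
    c=json.load(open('pics/'+fn+'.json'));R=cv2.Rodrigues(np.array(c['rvec'],float).reshape(3,1))[0]
    return c,R,np.array(c['tvec'],float).ravel()
def ray(fn,uv):
    c,R,t=cam(fn);d=np.array([(uv[0]-c['cx'])/c['fx'],(uv[1]-c['cy'])/c['fy'],1.])
    return -R.T@t,R.T@d
def atz(fn,uv,z):
    o,d=ray(fn,uv);return o+d*(z-o[2])/d[2]
def tri(*obs):
    A=np.zeros((3,3));b=np.zeros(3);L=[]
    for fn,uv in obs:
        o,d=ray(fn,uv);d=d/np.linalg.norm(d);P=np.eye(3)-np.outer(d,d);A+=P;b+=P@o;L.append((o,P))
    x=np.linalg.solve(A,b);return x,[float(np.linalg.norm(P@(x-o))) for o,P in L]
def proj(fn,p):
    c,R,t=cam(fn);q=R@np.array(p)+t;return np.array([c['fx']*q[0]/q[2]+c['cx'],c['fy']*q[1]/q[2]+c['cy']])
def crop(fn,x0,y0,x1,y1,k,out):
    im=cv2.imread('pics/'+fn+'.png')[y0:y1,x0:x1];cv2.imwrite('pics/'+out+'.png',cv2.resize(im,None,fx=k,fy=k,interpolation=cv2.INTER_CUBIC))
def st():
    s=sensors.read_state()
    for k in('time','tool_pos','eef_rot','wrist_force','moment','width','joint_positions'):print(k,np.round(s[k],4))
E
python3 - <<'E'
from h import *
for n in('scene','top','wrist'):
    snap(n,n+'0');c,R,t=cam(n+'0');print(n,c['fx'],(-R.T@t).round(3),R.round(2).tolist())
st()
E
```

```text
scene 571.3918275280142 [-0.203  0.653  0.732] [[-0.67, -0.75, -0.01], [-0.4, 0.37, -0.84], [0.63, -0.55, -0.55]]
top 531.1444379006298 [0.303 0.032 1.15 ] [[-0.08, -1.0, -0.01], [-0.97, 0.08, -0.22], [0.22, -0.01, -0.98]]
wrist 356.12255458793095 [ 0.269 -0.487  0.384] [[0.34, -0.94, -0.0], [-0.89, -0.33, 0.32], [-0.3, -0.11, -0.95]]
time 0.15
tool_pos [ 0.1895 -0.5161  0.2383]
eef_rot [-5.000e-04  9.846e-01  1.750e-01  0.000e+00]
wrist_force [-0.9291  0.1666 -0.3466]
moment [-0.0014 -0.0017 -0.0437]
width 0.9986
joint_positions [-1.4343  0.381   1.298   0.      1.4636 -0.2153]
```

View pics/scene0.png

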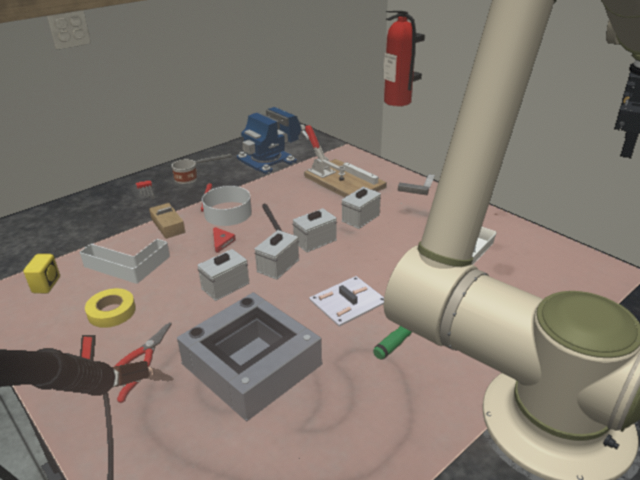

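View pics/top0.png

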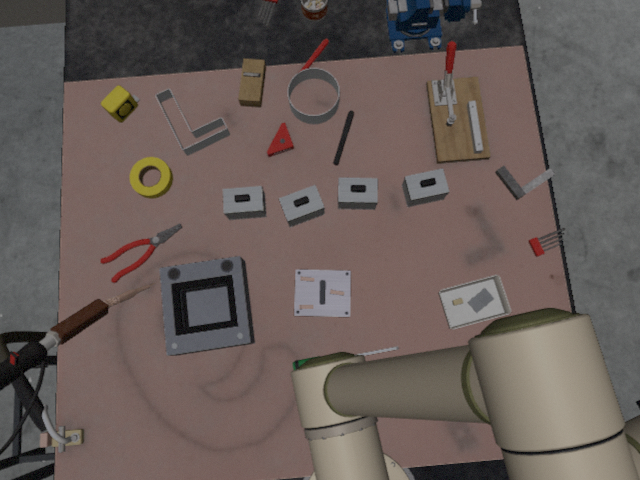

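View pics/wrist0.png

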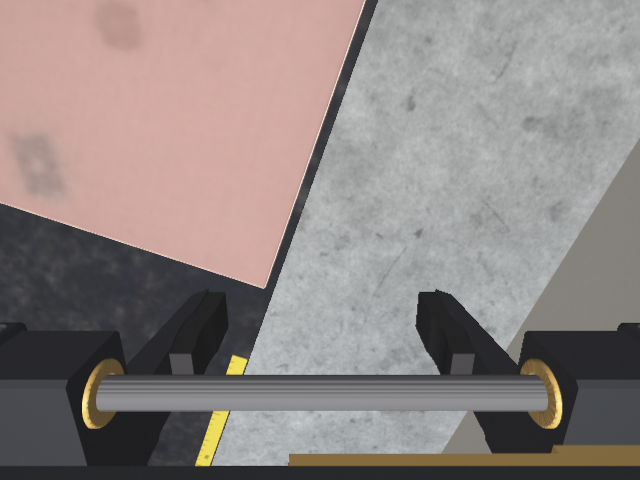

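Four boxes run in a row in the top view (about (243,200), (302,204), (358,192) and (427,185)). The foot is at (206,305), the cover with studs at (323,293) and the tray at (474,301). I'll enlarge each.

```bash
python3 - <<'E'
from h import *
crop('top0',210,160,460,230,3,'c1');crop('top0',150,245,360,365,3.8,'c2');crop('scene0',190,180,390,300,4,'c3');crop('scene0',170,270,400,420,3.4,'c4')
crop('top0',425,260,525,340,6,'c5')
E
```

```text
(no output)
```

View pics/c1.png

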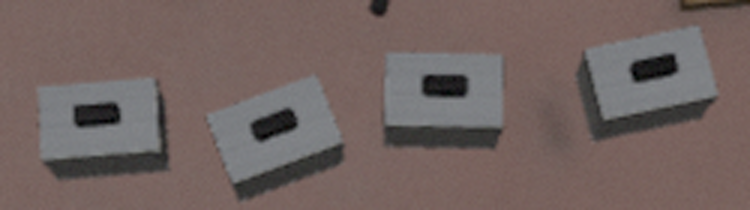

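View pics/c2.png

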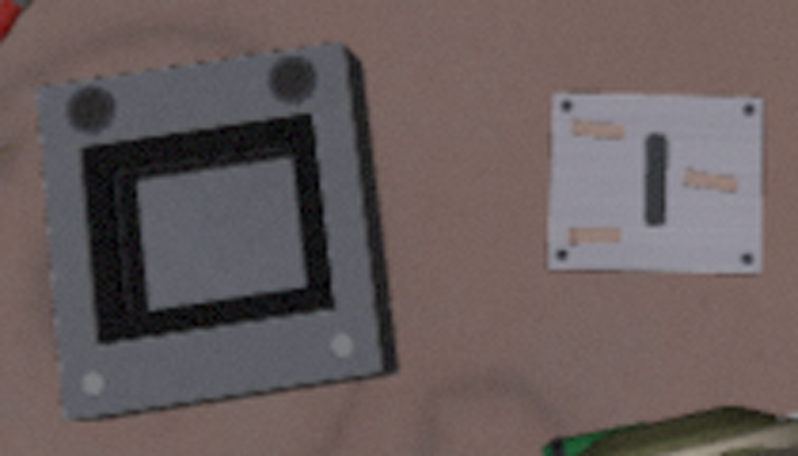

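View pics/c3.png

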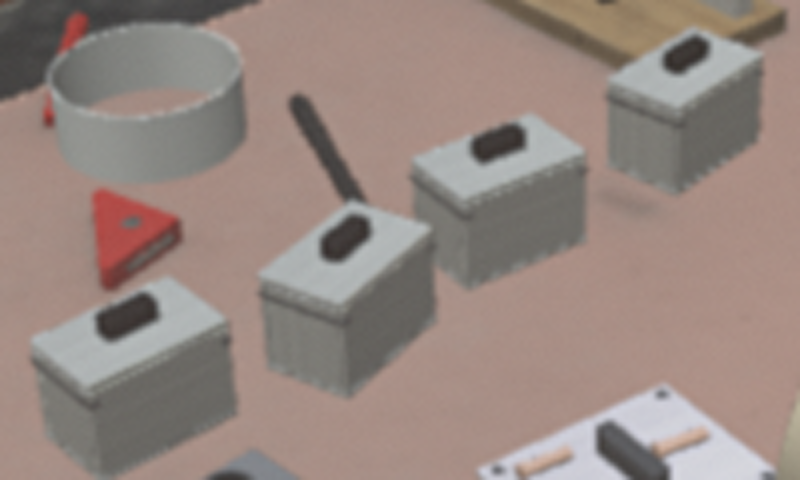

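View pics/c4.png

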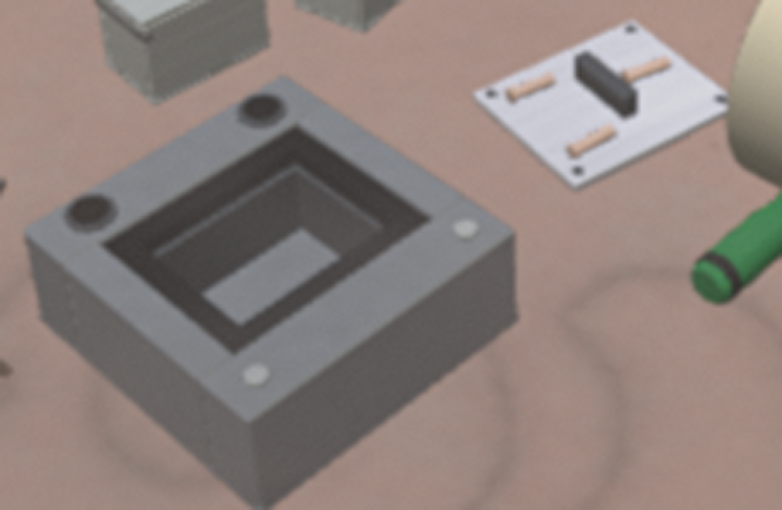

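View pics/c5.png

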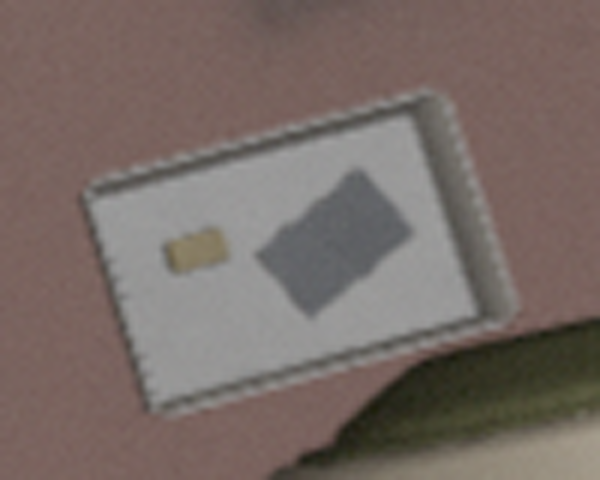

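```bash
cat >> h.py <<'E'
def uc(uv,x0,y0,k): return ((uv[0]+.5)/k-.5+x0,(uv[1]+.5)/k-.5+y0)
E
python3 - <<'E'
from h import *
T=lambda u,o:('top0',uc(u,*o)); S=lambda u,o:('scene0',uc(u,*o))
c1=(210,160,3);c3=(190,180,4);c2=(150,245,3.8);c4=(170,270,3.4)
print('knobs')
for a,b in[((97,113),(128,310)),((275,124),(346,232)),((445,85),(498,138)),((655,67),(687,48))]:
    p,e=tri(T(a,c1),S(b,c3));print(p.round(4),np.round(e,4), atz('top0',uc(a,*c1),.077).round(4))
print('foot')
P=[]
for a,b in[((345,45),(283,78)),((40,88),(27,235)),((382,375),(515,235)),((70,418),(250,420))]:
    p,e=tri(T(a,c2),S(b,c4));P.append(p);print(p.round(4),np.round(e,4),atz('top0',uc(a,*c2),.065).round(4))
P=np.array(P);print(P.mean(0)); 
print('rebate at z .065')
for a in[(312,115),(82,150),(333,308),(100,342)]:print(atz('top0',uc(a,*c2),.065).round(4))
print('cover corners z8')
for a,b in[((763,97),(634,20)),((554,93),(474,95)),((761,273),(735,105)),((547,269),(577,188))]:
    p,e=tri(T(a,c2),S(b,c4));print(p.round(4),np.round(e,4),atz('top0',uc(a,*c2),.008).round(4))
print('bar ends top',atz('top0',uc((656,134),*c2),.026),atz('top0',uc((655,226),*c2),.026))
print('bar tri',tri(T((656,179),c2),S((605,78),c4)))
print('studs')
for a in[(598,129),(711,181),(595,235)]:print(atz('top0',uc(a,*c2),.018).round(4))
print('boxtop corners')
for q in [[(38,88),(158,80),(161,153),(42,160)],[(207,115),(316,76),(342,143),(238,182)],[(387,54),(502,54),(501,128),(385,127)],[(585,48),(698,28),(716,96),(603,120)]]:
    w=np.array([atz('top0',uc(a,*c1),.063) for a in q]);print(w.mean(0).round(4), np.degrees(np.arctan2(*(w[0]-w[1]+w[3]-w[2])[:2])).round(1))
print('tray',np.array([atz('top0',uc(a,425,260,6),.031) for a in[(88,190),(435,92),(515,318),(155,408)]]).round(4))
E
```

```text
knobs
[0.6344 0.1901 0.0766] [0.0006 0.0006] [0.6347 0.1905 0.077 ]
[0.6159 0.0665 0.0766] [0.0003 0.0003] [0.6161 0.0667 0.077 ]
[ 0.6341 -0.0548  0.0764] [0.0005 0.0005] [ 0.6343 -0.0544  0.077 ]
[ 0.634  -0.2032  0.0779] [0.0007 0.0007] [ 0.6348 -0.2029  0.077 ]
foot
[0.5115 0.2022 0.0648] [0.0005 0.0005] [0.5111 0.2018 0.065 ]
[0.5012 0.3685 0.0623] [0.001 0.001] [0.5014 0.3685 0.065 ]
[0.3333 0.191  0.065 ] [0.0002 0.0002] [0.3331 0.1909 0.065 ]
[0.3248 0.3557 0.0649] [0.0003 0.0003] [0.3247 0.3555 0.065 ]
[0.41771578 0.27935834 0.06426116]
rebate at z .065
[0.4742 0.2215 0.065 ]
[0.4656 0.3464 0.065 ]
[0.3701 0.215  0.065 ]
[0.3626 0.3389 0.065 ]
cover corners z8
[ 0.4707 -0.0263  0.01  ] [0.0009 0.0009] [ 0.4718 -0.0258  0.008 ]
[0.4833 0.0924 0.0091] [0.0008 0.0008] [0.4841 0.093  0.008 ]
[ 0.3734 -0.015   0.0078] [0.0007 0.0007] [ 0.3728 -0.0154  0.008 ]
[0.3842 0.1031 0.0088] [0.0011 0.0011] [0.3851 0.1039 0.008 ]
bar ends top [0.45334781 0.03674075 0.026     ] [0.40232614 0.04146536 0.026     ]
bar tri (array([0.42815275, 0.03861071, 0.02488887]), [0.00028387905409519464, 0.0002838790540953071])
studs
[0.46   0.0691 0.018 ]
[0.4254 0.0082 0.018 ]
[0.4009 0.0753 0.018 ]
boxtop corners
[0.6337 0.1909 0.063 ] 1.2
[0.6166 0.0669 0.063 ] -16.0
[ 0.6345 -0.0543  0.063 ] 5.2
[ 0.6351 -0.2023  0.063 ] -6.5
tray [[ 0.408  -0.2066  0.031 ]
 [ 0.4321 -0.3329  0.031 ]
 [ 0.3514 -0.3485  0.031 ]
 [ 0.3313 -0.22    0.031 ]]
```

Everything agrees with the stated sizes: knob tops at about 77 mm, foot top at 65 mm. There are three studs. Next I'll write a helper that converts a target pose into tool-axis shifts, then go to the box at (0.634, -0.054).

```bash
cat >> h.py <<'E'
def cur():
    s=sensors.read_state();w,x,y,z=s['eef_rot'];
    from scipy.spatial.transform import Rotation as Ro
    return s,Ro.from_quat([x,y,z,w]).as_matrix(),np.array(s['tool_pos'])
def go(x,y,z,psi=None):
    s,R,p=cur();ps=np.degrees(np.arctan2(R[1,0],R[0,0]))
    d=R.T@(np.array([x,y,z])-p)*1000
    yaw=0 if psi is None else -np.radians((psi-ps+180)%360-180)
    print('from',p.round(4),'psi',ps.round(2),'tilt',R[2].round(4),'t',round(s['time'],2));print('shift',d.round(1),'yaw',round(yaw,3),'F',np.round(s['wrist_force'],2),'w',round(s['width'],3))
E
python3 -c "
from h import *
go(.6344,-.0545,.2,84.8)"
```

```text
from [ 0.1895 -0.5161  0.2383] psi 20.16 tilt [ 2.e-04 -1.e-03 -1.e+00] t 0.15
shift [ 576.7 -280.    38.7] yaw -1.128 F [-0.93  0.17 -0.35] w 0.999
```

Emit:
move_arm([
  {"hand": 1,"tx": 50,"ty": -25,"tz": 0,"yaw": -0.1},
  {"hand": 1,"tx": 100,"ty": -49,"tz": 0,"yaw": -0.2},
  {"hand": 1,"tx": 150,"ty": -73,"tz": 0,"yaw": -0.3},
  {"hand": 1,"tx": 200,"ty": -98,"tz": 0,"yaw": -0.4},
  {"hand": 1,"tx": 250,"ty": -122,"tz": 0,"yaw": -0.5},
], squeeze=40)

```text
time: 0.78
tool_pos: [0.3831, -0.3141, 0.2387]
eef_rot: [-0.0, 0.91, 0.415, 0.0]
wrist_force: [-0.2, -0.6, -0.2]
width: 0.999
```

```bash
python3 -c "
from h import *
go(.6344,-.0545,.15,84.8)"
```

```text
from [ 0.3831 -0.3141  0.2387] psi 48.98 tilt [ 1.e-04 -1.e-04 -1.e+00] t 0.78
shift [360.8  19.2  88.7] yaw -0.625 F [-0.25 -0.6  -0.17] w 0.999
```

Emit:
move_arm([
  {"hand": 1,"tx": 55,"ty": 4,"tz": 10,"yaw": -0.13},
  {"hand": 1,"tx": 110,"ty": 8,"tz": 20,"yaw": -0.26},
  {"hand": 1,"tx": 165,"ty": 12,"tz": 30,"yaw": -0.39},
  {"hand": 1,"tx": 220,"ty": 15,"tz": 40,"yaw": -0.51},
  {"hand": 1,"tx": 275,"ty": 17,"tz": 50,"yaw": -0.625},
])

```text
time: 1.4
tool_pos: [0.5771, -0.1184, 0.1882]
eef_rot: [-0.0, 0.738, 0.675, -0.0]
wrist_force: [1.2, -0.3, -0.2]
width: 0.997
```

```bash
python3 -c "
from h import *
go(.6344,-.0545,.15,84.8)"
```

```text
from [ 0.5771 -0.1184  0.1882] psi 84.84 tilt [ 0.e+00 -4.e-04 -1.e+00] t 1.4
shift [68.8 51.3 38.2] yaw 0.001 F [ 1.23 -0.29 -0.19] w 0.997
```

Emit:
move_arm([
  {"hand": 1,"tx": 35,"ty": 26,"tz": 19,"yaw": 0},
  {"hand": 1,"tx": 69,"ty": 51,"tz": 38,"yaw": 0},
  {"hand": 1,"tx": 69,"ty": 51,"tz": 38,"yaw": 0},
])

```text
time: 1.78
tool_pos: [0.6337, -0.0537, 0.1485]
eef_rot: [-0.002, 0.738, 0.674, -0.001]
wrist_force: [-0.5, -0.4, -0.3]
width: 0.998
```

```bash
python3 - <<'E'
from h import *
go(.6344,-.0545,.018,84.8)
im=snap('wrist','w1')
E
```

```text
from [ 0.6337 -0.0537  0.1485] psi 84.8 tilt [ 9.0e-04 -3.4e-03 -1.0e+00] t 1.77
shift [ -0.9   1.3 130.5] yaw -0.0 F [-0.52 -0.42 -0.34] w 0.998
```

View pics/w1.png

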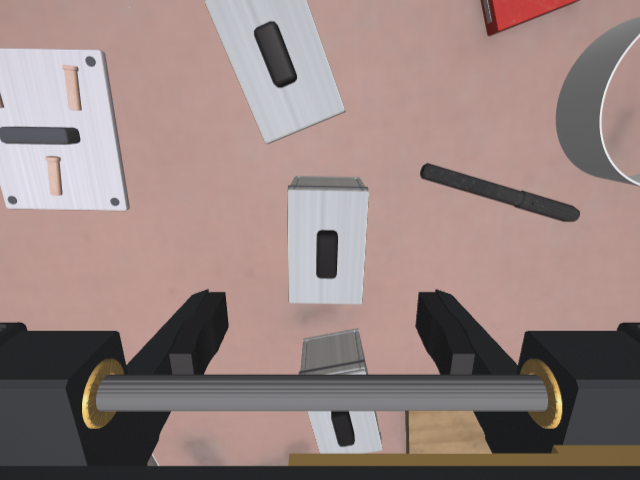

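```bash
python3 - <<'E'
from h import *
print(atz('w1',(327,252),.077), tri(('w1',(327,252)),('top0',uc((445,85),210,160,3)),('scene0',uc((498,138),190,180,4))))
w=[atz('w1',a,.063) for a in[(289,188),(368,188),(362,302),(289,302)]];print(np.round(w,4),np.mean(w,0))
w=np.array(w);print(np.degrees(np.arctan2(*(w[0]-w[3]+w[1]-w[2])[:2])))
E
```

```text
[ 0.63743622 -0.05176145  0.077     ] (array([ 0.6359146 , -0.05466414,  0.07430559]), [0.0022826838317758745, 0.0007854089433751637, 0.0019872730342956357])
[[ 0.6162 -0.0103  0.063 ]
 [ 0.6676 -0.0149  0.063 ]
 [ 0.6592 -0.0981  0.063 ]
 [ 0.6062 -0.0934  0.063 ]] [ 0.63730465 -0.0541624   0.063     ]
6.358188061860461
```

Emit:
move_arm([
  {"hand": 1,"tx": 0,"ty": 2.5,"tz": 50,"yaw": 0.01},
  {"hand": 1,"tx": 0,"ty": 2.5,"tz": 90,"yaw": 0.01},
  {"hand": 1,"tx": 0,"ty": 2.5,"tz": 120,"yaw": 0.01},
  {"hand": 1,"tx": 0,"ty": 2.5,"tz": 130,"yaw": 0.01},
  {"hand": 1,"tx": 0,"ty": 2.5,"tz": 130,"yaw": 0.01},
])

```text
time: 2.45
tool_pos: [0.6359, -0.057, 0.0215]
eef_rot: [0.0, 0.743, 0.669, 0.0]
wrist_force: [0.6, 0.1, 0.6]
width: 0.999
```

Emit:
move_arm([
  {"hand": 0.55,"tx": 0,"ty": 0,"tz": 0,"yaw": 0},
  {"hand": 0.55,"tx": 0,"ty": 0,"tz": 0,"yaw": 0},
  {"hand": 0.55,"tx": 0,"ty": 0,"tz": 0,"yaw": 0},
  {"hand": 0.55,"tx": 0,"ty": 0,"tz": 0,"yaw": 0},
  {"hand": 0.55,"tx": 0,"ty": 0,"tz": 0,"yaw": 0},
])

```text
time: 3.08
tool_pos: [0.6361, -0.0562, 0.0211]
eef_rot: [0.0, 0.743, 0.669, 0.0]
wrist_force: [0.6, 0.3, 2.5]
width: 0.611
```

Emit:
move_arm([
  {"hand": 0.5,"tx": 0,"ty": 0,"tz": 0,"yaw": 0},
  {"hand": 0.5,"tx": 0,"ty": 0,"tz": -10,"yaw": 0},
  {"hand": 0.5,"tx": 0,"ty": 0,"tz": -25,"yaw": 0},
  {"hand": 0.5,"tx": 0,"ty": 0,"tz": -25,"yaw": 0},
  {"hand": 0.5,"tx": 0,"ty": 0,"tz": -25,"yaw": 0},
])

```text
time: 3.7
tool_pos: [0.6356, -0.0561, 0.0455]
eef_rot: [-0.0, 0.743, 0.669, -0.0]
wrist_force: [-0.9, 0.5, -6.0]
width: 0.61
```

Emit:
move_arm([
  {"hand": 0.5,"tx": 0,"ty": 0,"tz": 0,"yaw": 0},
  {"hand": 0.5,"tx": 0,"ty": 0,"tz": 0,"yaw": 0},
  {"hand": 0.5,"tx": 0,"ty": 0,"tz": 0,"yaw": 0},
])

```text
time: 4.08
tool_pos: [0.6357, -0.0562, 0.0456]
eef_rot: [-0.0, 0.743, 0.669, -0.0]
wrist_force: [-0.4, -0.4, -5.7]
width: 0.608
```

```bash
python3 - <<'E'
from h import *
st();snap('wrist','w2');snap('scene','s2')
E
```

```text
time 4.075
tool_pos [ 0.6357 -0.0562  0.0456]
eef_rot [-1.000e-04  7.429e-01  6.694e-01 -1.000e-04]
wrist_force [-0.3644 -0.3536 -5.6519]
moment [-0.0652 -0.0795  0.0088]
width 0.6081
joint_positions [-0.2733  0.7143  1.288  -0.      1.1396 -0.1693]
```

View pics/s2.png

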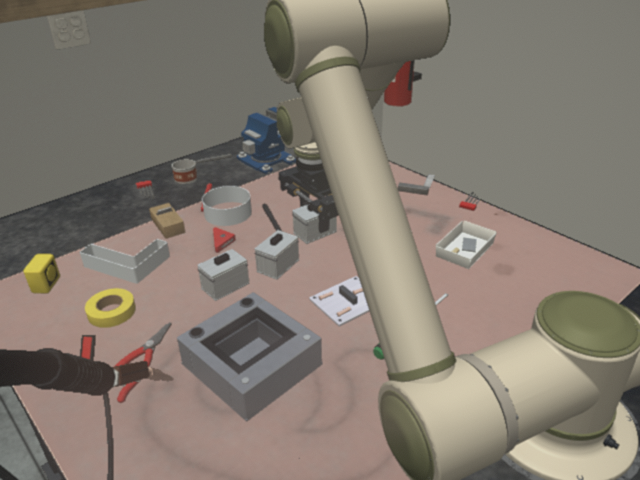

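The gripper width of 0.61 (54 mm) matches the box. The lifted weight is about 5.4 N, or 0.55 kg, against 2.3 N expected for a light box. So this box, C, holds the ballast. I'll set it down.

Emit:
move_arm([
  {"hand": 0.5,"tx": 0,"ty": 0,"tz": 15,"yaw": 0},
  {"hand": 0.5,"tx": 0,"ty": 0,"tz": 22,"yaw": 0},
  {"hand": 0.5,"tx": 0,"ty": 0,"tz": 24,"yaw": 0},
  {"hand": 0.5,"tx": 0,"ty": 0,"tz": 24.5,"yaw": 0},
  {"hand": 0.5,"tx": 0,"ty": 0,"tz": 24.5,"yaw": 0},
])

```text
time: 4.8
tool_pos: [0.636, -0.0563, 0.0213]
eef_rot: [0.0, 0.743, 0.669, 0.0]
wrist_force: [0.0, 0.2, -5.6]
width: 0.609
```

Emit:
move_arm([
  {"hand": 0.75,"tx": 0,"ty": 0,"tz": 0,"yaw": 0},
  {"hand": 0.9,"tx": 0,"ty": 0,"tz": 0,"yaw": 0},
  {"hand": 0.9,"tx": 0,"ty": 0,"tz": -10,"yaw": 0},
  {"hand": 0.9,"tx": 0,"ty": 0,"tz": -60,"yaw": 0},
  {"hand": 0.9,"tx": 0,"ty": 0,"tz": -105,"yaw": 0},
])

```text
time: 5.42
tool_pos: [0.636, -0.0563, 0.1287]
eef_rot: [0.001, 0.743, 0.669, 0.0]
wrist_force: [0.2, 0.3, -0.2]
width: 0.899
```

```bash
python3 - <<'E'
from h import *
go(.6357,-.0562,.066);snap('wrist','w3')
E
```

```text
from [ 0.636  -0.0563  0.1287] psi 84.04 tilt [-2.0e-04  1.2e-03 -1.0e+00] t 5.42
shift [ 0.  -0.3 62.7] yaw 0 F [ 0.21  0.33 -0.18] w 0.899
```

View pics/w3.png

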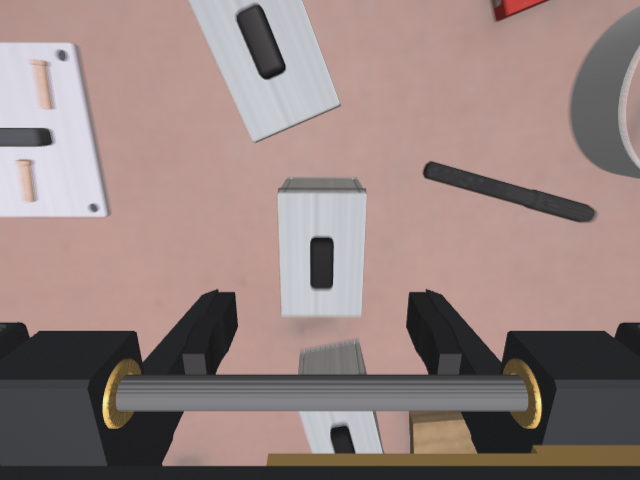

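```bash
python3 - <<'E'
from h import *
print(atz('w3',(322,261),.077))
w=np.array([atz('w3',a,.063) for a in[(278,191),(366,191),(361,316),(280,316)]]);print(w.round(4),w.mean(0))
print(tri(('w1',(327,252)),('w3',(322,261))))
E
```

```text
[ 0.63698054 -0.05243919  0.077     ]
[[ 0.6149 -0.0104  0.063 ]
 [ 0.6673 -0.0159  0.063 ]
 [ 0.6585 -0.1007  0.063 ]
 [ 0.604  -0.095   0.063 ]] [ 0.63617448 -0.0555144   0.063     ]
(array([ 0.63796108, -0.04273812,  0.10090976]), [8.75149194175697e-06, 8.751491941784077e-06])
```

Emit:
move_arm([
  {"hand": 0.4,"tx": 2,"ty": 0,"tz": 25,"yaw": 0},
  {"hand": 0.4,"tx": 2,"ty": 0,"tz": 45,"yaw": 0},
  {"hand": 0.4,"tx": 2,"ty": 0,"tz": 60,"yaw": 0},
  {"hand": 0.4,"tx": 2,"ty": 0,"tz": 62,"yaw": 0},
  {"hand": 0.4,"tx": 2,"ty": 0,"tz": 62,"yaw": 0},
])

```text
time: 6.1
tool_pos: [0.6364, -0.0543, 0.0649]
eef_rot: [0.0, 0.743, 0.669, 0.0]
wrist_force: [0.7, -0.3, 0.0]
width: 0.407
```

Emit:
move_arm([
  {"hand": 0.1,"tx": 0,"ty": 0,"tz": 0,"yaw": 0},
  {"hand": 0.1,"tx": 0,"ty": 0,"tz": 0,"yaw": 0},
  {"hand": 0.1,"tx": 0,"ty": 0,"tz": 0,"yaw": 0},
  {"hand": 0.1,"tx": 0,"ty": 0,"tz": 0,"yaw": 0},
  {"hand": 0.1,"tx": 0,"ty": 0,"tz": 0,"yaw": 0},
], squeeze=20)

```text
time: 6.72
tool_pos: [0.6362, -0.0543, 0.0647]
eef_rot: [0.0, 0.743, 0.669, 0.0]
wrist_force: [-1.1, 0.2, 3.5]
width: 0.16
```

```bash
python3 - <<'E'
from h import *
st();snap('wrist','w4')
E
```

```text
time 6.725
tool_pos [ 0.6362 -0.0543  0.0647]
eef_rot [3.000e-04 7.429e-01 6.694e-01 2.000e-04]
wrist_force [-1.086   0.2209  3.5293]
moment [ 0.0256  0.0105 -0.0458]
width 0.1603
joint_positions [-0.2702  0.6915  1.2709 -0.      1.1785 -0.1662]
```

View pics/w4.png

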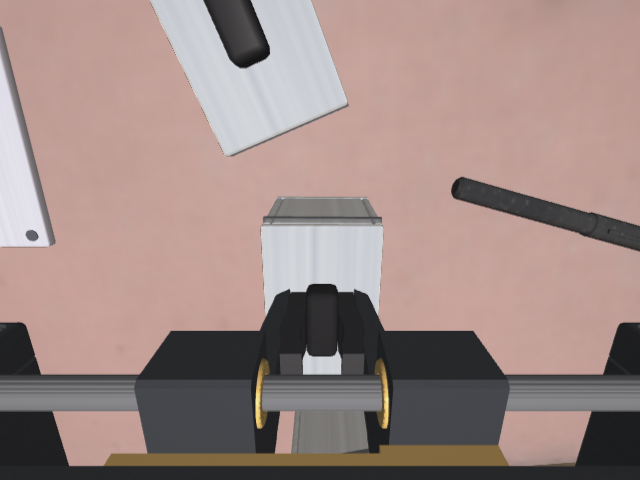

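Emit:
move_arm([
  {"hand": 0.1,"tx": 0,"ty": 0,"tz": -10,"yaw": 0},
  {"hand": 0.1,"tx": 0,"ty": 0,"tz": -25,"yaw": 0},
  {"hand": 0.1,"tx": 0,"ty": 0,"tz": -45,"yaw": 0},
  {"hand": 0.1,"tx": 0,"ty": 0,"tz": -70,"yaw": 0},
  {"hand": 0.1,"tx": 0,"ty": 0,"tz": -70,"yaw": 0},
])

```text
time: 7.4
tool_pos: [0.6369, -0.0544, 0.1366]
eef_rot: [0.002, 0.743, 0.669, 0.001]
wrist_force: [1.0, -0.3, 0.6]
width: 0.152
```

```bash
python3 - <<'E'
from h import *
go(.52,-.14,.05,84);snap('wrist','w5')
E
```

```text
from [ 0.6369 -0.0544  0.1366] psi 84.04 tilt [-7.0e-04  4.4e-03 -1.0e+00] t 7.4
shift [ -97.2 -107.8   86.2] yaw 0.001 F [ 0.97 -0.3   0.62] w 0.152
```

View pics/w5.png

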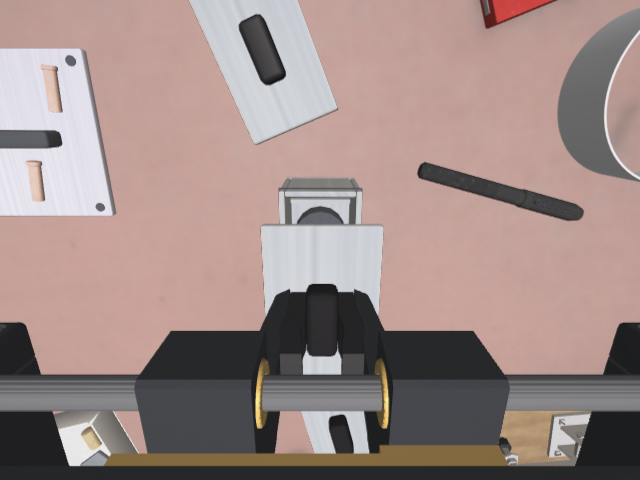

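Lid C is in the gripper and the opened box can be seen beneath it. I'll lay the lid on the free table at (0.52, -0.14).

Emit:
move_arm([
  {"hand": 0.1,"tx": -25,"ty": -28,"tz": 0,"yaw": 0},
  {"hand": 0.1,"tx": -55,"ty": -61,"tz": 0,"yaw": 0},
  {"hand": 0.1,"tx": -85,"ty": -94,"tz": 30,"yaw": 0},
  {"hand": 0.1,"tx": -97,"ty": -108,"tz": 70,"yaw": 0},
  {"hand": 0.1,"tx": -97,"ty": -108,"tz": 86,"yaw": 0},
])

```text
time: 8.07
tool_pos: [0.5162, -0.1396, 0.0457]
eef_rot: [-0.002, 0.744, 0.669, -0.001]
wrist_force: [0.6, -0.0, -0.1]
width: 0.162
```

```bash
python3 - <<'E'
from h import *
go(.52,-.14,.0125,84)
E
```

```text
from [ 0.5162 -0.1396  0.0457] psi 83.94 tilt [ 0.0018 -0.0048 -1.    ] t 8.07
shift [-0.   4.  33.2] yaw -0.001 F [ 0.56 -0.04 -0.09] w 0.162
```

Emit:
move_arm([
  {"hand": 0.1,"tx": 0,"ty": 3,"tz": 15,"yaw": 0},
  {"hand": 0.1,"tx": 0,"ty": 3,"tz": 27,"yaw": 0},
  {"hand": 0.1,"tx": 0,"ty": 3,"tz": 31,"yaw": 0},
  {"hand": 0.1,"tx": 0,"ty": 3,"tz": 33,"yaw": 0},
  {"hand": 0.1,"tx": 0,"ty": 3,"tz": 33,"yaw": 0},
])

```text
time: 8.7
tool_pos: [0.5217, -0.1398, 0.0155]
eef_rot: [0.0, 0.743, 0.669, 0.0]
wrist_force: [-0.4, 0.2, -0.2]
width: 0.155
```

```bash
python3 - <<'E'
from h import *
st()
E
```

```text
time 8.7
tool_pos [ 0.5217 -0.1398  0.0155]
eef_rot [3.000e-04 7.428e-01 6.695e-01 1.000e-04]
wrist_force [-0.4493  0.2178 -0.1991]
moment [-0.0071 -0.0245  0.0364]
width 0.1546
joint_positions [-0.4811  0.6294  1.6119 -0.      0.8998 -0.3773]
```

Emit:
move_arm([
  {"hand": 0.1,"tx": 0,"ty": 0,"tz": 2,"yaw": 0},
  {"hand": 0.1,"tx": 0,"ty": 0,"tz": 3.5,"yaw": 0},
  {"hand": 0.1,"tx": 0,"ty": 0,"tz": 3.5,"yaw": 0},
])

```text
time: 9.07
tool_pos: [0.5215, -0.1398, 0.0117]
eef_rot: [0.0, 0.743, 0.669, 0.0]
wrist_force: [-0.5, -0.5, -0.4]
width: 0.158
```

Emit:
move_arm([
  {"hand": 0.35,"tx": 0,"ty": 0,"tz": 0,"yaw": 0},
  {"hand": 0.35,"tx": 0,"ty": 0,"tz": 0,"yaw": 0},
  {"hand": 0.35,"tx": 0,"ty": 0,"tz": -40,"yaw": 0},
  {"hand": 0.35,"tx": 0,"ty": 0,"tz": -100,"yaw": 0},
  {"hand": 0.31,"tx": 0,"ty": 0,"tz": -140,"yaw": 0},
])

```text
time: 9.7
tool_pos: [0.5218, -0.1399, 0.1544]
eef_rot: [0.001, 0.743, 0.669, 0.0]
wrist_force: [0.6, -0.9, 0.2]
width: 0.31
```

```bash
python3 - <<'E'
from h import *
st();snap('wrist','w6');snap('top','t6')
crop('t6',210,160,460,230,3,'c6')
go(.55,-.055,.15,-6)
E
```

```text
time 9.7
tool_pos [ 0.5218 -0.1399  0.1544]
eef_rot [1.100e-03 7.429e-01 6.694e-01 4.000e-04]
wrist_force [ 0.579  -0.8591  0.1971]
moment [-0.039  -0.1045 -0.0555]
width 0.31
joint_positions [-0.4812  0.4397  1.463   0.      1.2365 -0.3773]
from [ 0.5231 -0.1405  0.156 ] psi 84.05 tilt [-0.003   0.0078 -1.    ] t 9.8
shift [87.8 17.9  5.9] yaw 1.572 F [-0.51  0.05  0.11] w 0.312
```

View pics/w6.png

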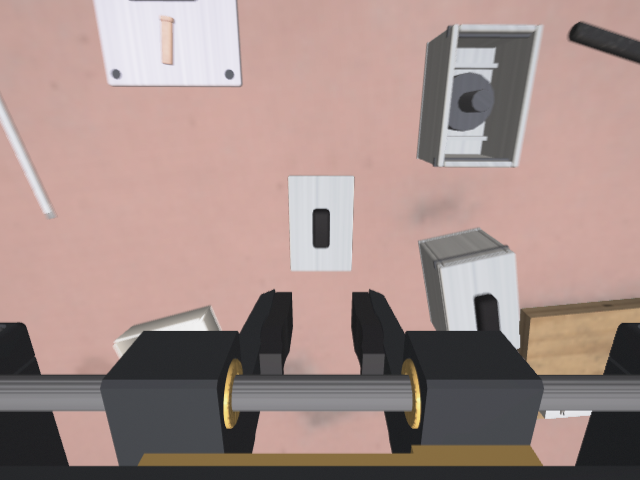

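View pics/t6.png

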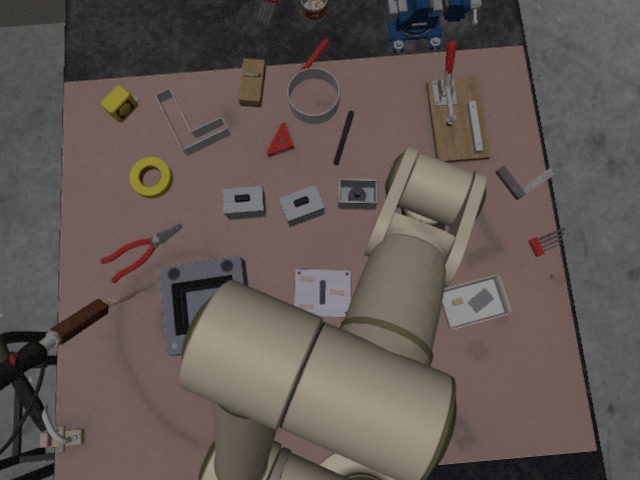

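The lid lies flat on the table. Box C is open and shows the dark steel disc with its stem, at about (357,193) in the top view and (483,101) in the wrist view.

```bash
python3 - <<'E'
from h import *
crop('t6',325,165,395,220,11,'c7');crop('w6',400,10,560,180,4,'c8')
E
```

```text
(no output)
```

View pics/c7.png

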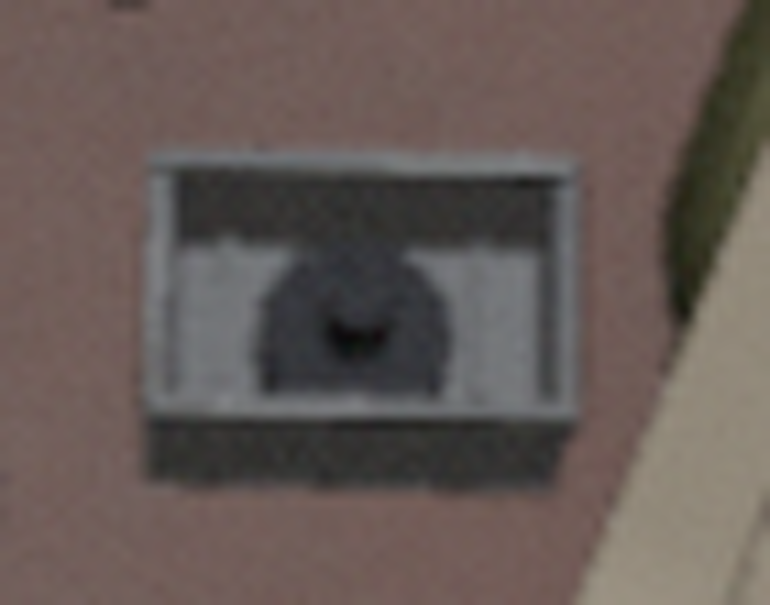

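View pics/c8.png

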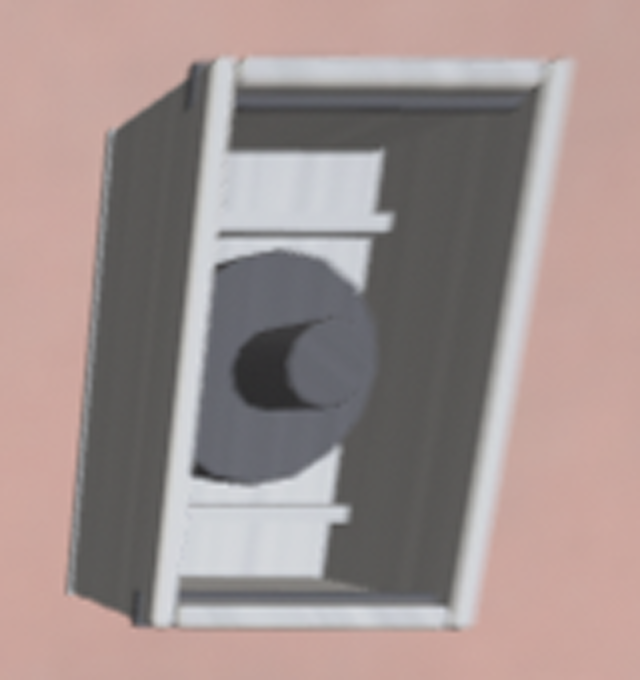

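```bash
python3 - <<'E'
from h import *
a=uc((333,362),400,10,4);b=uc((357,308),325,165,11)
print(atz('w6',a,.05),atz('t6',b,.05),tri(('w6',a),('t6',b)))
w=np.array([atz('t6',uc(q,325,165,11),.058) for q in[(148,152),(578,158),(578,416),(145,408)]]);print(w.round(4),w.mean(0))
w=np.array([atz('w6',uc(q,400,10,4),.058) for q in[(200,58),(575,60),(470,628),(145,628)]]);print(w.round(4),w.mean(0))
E
```

```text
[ 0.63736335 -0.05555801  0.05      ] [ 0.63257954 -0.05346456  0.05      ] (array([ 0.62835306, -0.05383743,  0.06815705]), [0.0020936637540209992, 0.0020936637540209116])
[[ 0.6654 -0.0151  0.058 ]
 [ 0.657  -0.0989  0.058 ]
 [ 0.6048 -0.0934  0.058 ]
 [ 0.6136 -0.01    0.058 ]] [ 0.63518163 -0.05433679  0.058     ]
[[ 0.6125 -0.0109  0.058 ]
 [ 0.6682 -0.0169  0.058 ]
 [ 0.6586 -0.1     0.058 ]
 [ 0.6042 -0.0943  0.058 ]] [ 0.63586042 -0.05553593  0.058     ]
```

```bash
python3 - <<'E'
from h import *
go(.6355,-.055,.14,-5.9)
E
```

```text
from [ 0.5231 -0.1405  0.156 ] psi 84.05 tilt [-0.003   0.0078 -1.    ] t 9.8
shift [ 96.7 102.8  16.5] yaw 1.57 F [-0.51  0.05  0.11] w 0.312
```

Emit:
move_arm([
  {"hand": 0.31,"tx": 15,"ty": 15,"tz": 0,"yaw": 0.18},
  {"hand": 0.31,"tx": 40,"ty": 40,"tz": 0,"yaw": 0.36},
  {"hand": 0.31,"tx": 65,"ty": 65,"tz": 5,"yaw": 0.54},
  {"hand": 0.31,"tx": 85,"ty": 85,"tz": 10,"yaw": 0.72},
  {"hand": 0.31,"tx": 95,"ty": 100,"tz": 10,"yaw": 0.9},
])

```text
time: 10.42
tool_pos: [0.6311, -0.0545, 0.14]
eef_rot: [-0.001, 0.961, 0.277, -0.001]
wrist_force: [-0.6, -0.6, 0.5]
width: 0.309
```

```bash
python3 - <<'E'
from h import *
go(.6355,-.055,.14,-5.9)
E
```

```text
from [ 0.6311 -0.0545  0.14  ] psi 32.19 tilt [-0.0017 -0.0019 -1.    ] t 10.43
shift [3.5 2.7 0. ] yaw 0.665 F [-0.57 -0.61  0.45] w 0.309
```

Emit:
move_arm([
  {"hand": 0.31,"tx": 2,"ty": 2,"tz": 0,"yaw": 0.18},
  {"hand": 0.31,"tx": 3.5,"ty": 2.7,"tz": 0,"yaw": 0.36},
  {"hand": 0.31,"tx": 3.5,"ty": 2.7,"tz": 0,"yaw": 0.54},
  {"hand": 0.31,"tx": 3.5,"ty": 2.7,"tz": 0,"yaw": 0.665},
  {"hand": 0.31,"tx": 3.5,"ty": 2.7,"tz": 0,"yaw": 0.665},
])

```text
time: 11.05
tool_pos: [0.6349, -0.0561, 0.1408]
eef_rot: [-0.0, 0.999, -0.049, -0.001]
wrist_force: [0.5, 0.7, -0.1]
width: 0.309
```

```bash
python3 - <<'E'
from h import *
go(.6355,-.055,.028,-5.9);snap('wrist','w7')
E
```

```text
from [ 0.6349 -0.0561  0.1408] psi -5.56 tilt [-1.5e-03 -3.0e-04 -1.0e+00] t 11.05
shift [  0.6  -1.1 112.8] yaw 0.006 F [ 0.5   0.67 -0.14] w 0.309
```

View pics/w7.png

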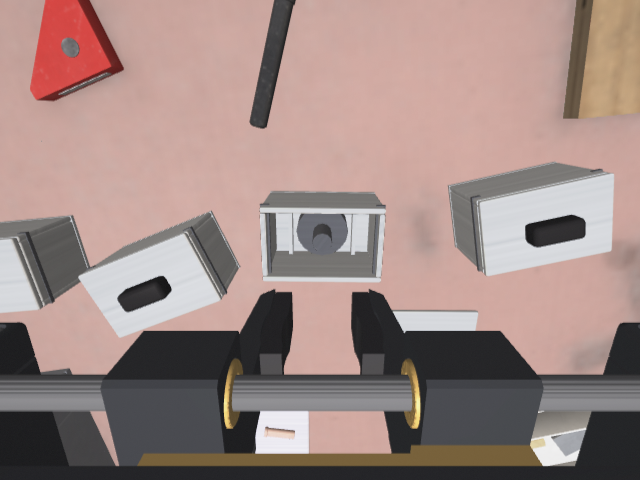

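```bash
python3 - <<'E'
from h import *
crop('w7',250,180,400,290,5,'c9')
w=np.array([atz('w7',q,.058) for q in[(262,208),(385,208),(383,280),(261,280)]]);print(w.round(4),w.mean(0))
print(atz('w7',(322,233),.05))
E
```

```text
[[ 0.6669 -0.0189  0.058 ]
 [ 0.6591 -0.0995  0.058 ]
 [ 0.6071 -0.096   0.058 ]
 [ 0.6154 -0.0104  0.058 ]] [ 0.63712944 -0.05621368  0.058     ]
[ 0.64334068 -0.05633015  0.05      ]
```

View pics/c9.png

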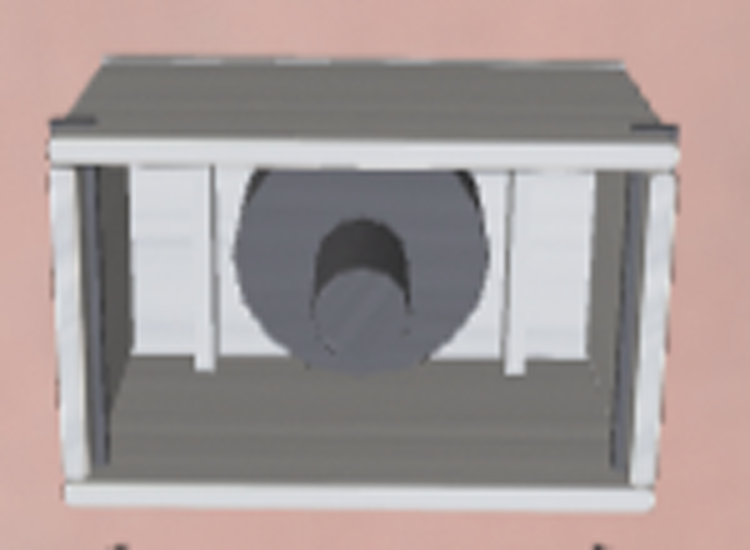

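Emit:
move_arm([
  {"hand": 0.31,"tx": 1.5,"ty": -0.5,"tz": 40,"yaw": 0.006},
  {"hand": 0.31,"tx": 1.5,"ty": -0.5,"tz": 75,"yaw": 0.006},
  {"hand": 0.31,"tx": 1.5,"ty": -0.5,"tz": 98,"yaw": 0.006},
  {"hand": 0.31,"tx": 1.5,"ty": -0.5,"tz": 109,"yaw": 0.006},
  {"hand": 0.31,"tx": 1.5,"ty": -0.5,"tz": 111,"yaw": 0.006},
])

```text
time: 11.72
tool_pos: [0.6368, -0.0557, 0.0305]
eef_rot: [-0.0, 0.999, -0.052, -0.0]
wrist_force: [-0.7, -0.4, 0.5]
width: 0.31
```

```bash
python3 - <<'E'
from h import *
go(.6365,-.0555,.028,-5.9);snap('wrist','w8')
E
```

```text
from [ 0.6368 -0.0557  0.0305] psi -5.91 tilt [-5.e-04 -1.e-04 -1.e+00] t 11.72
shift [-0.3 -0.2  2.5] yaw -0.0 F [-0.66 -0.43  0.55] w 0.31
```

View pics/w8.png

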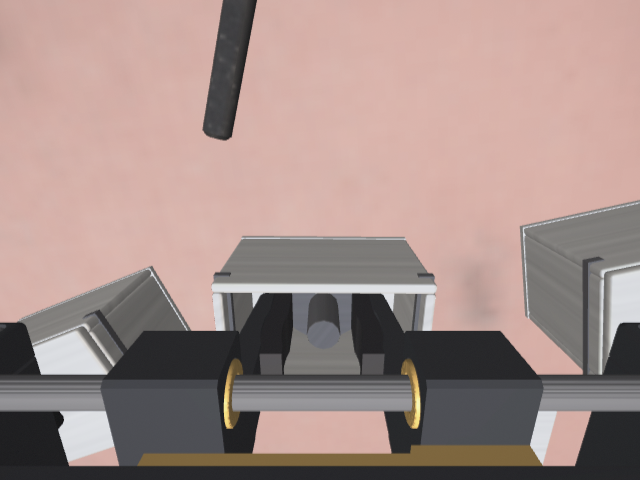

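The stem is centred between the fingers, so I'll close on it. Pads overlap it over about 20 mm.

Emit:
move_arm([
  {"hand": 0.08,"tx": 0,"ty": 0,"tz": 1,"yaw": 0},
  {"hand": 0.08,"tx": 0,"ty": 0,"tz": 1,"yaw": 0},
  {"hand": 0.08,"tx": 0,"ty": 0,"tz": 1,"yaw": 0},
  {"hand": 0.08,"tx": 0,"ty": 0,"tz": 1,"yaw": 0},
], squeeze=40)

```text
time: 12.28
tool_pos: [0.6372, -0.056, 0.0304]
eef_rot: [0.0, 0.999, -0.052, 0.001]
wrist_force: [0.7, -2.2, 4.5]
width: 0.147
```

Emit:
move_arm([
  {"hand": 0.08,"tx": 0,"ty": 0,"tz": -10,"yaw": 0},
  {"hand": 0.08,"tx": 0,"ty": 0,"tz": -30,"yaw": 0},
  {"hand": 0.08,"tx": 0,"ty": 0,"tz": -60,"yaw": 0},
  {"hand": 0.08,"tx": 0,"ty": 0,"tz": -90,"yaw": 0},
  {"hand": 0.08,"tx": 0,"ty": 0,"tz": -120,"yaw": 0},
])

```text
time: 12.9
tool_pos: [0.6362, -0.0554, 0.1505]
eef_rot: [-0.0, 0.999, -0.052, -0.001]
wrist_force: [-0.1, -0.7, -3.7]
width: 0.146
```

```bash
python3 - <<'E'
from h import *
go(.418,.280,.15,3.6);snap('wrist','w9')
E
```

```text
from [ 0.6362 -0.0554  0.1505] psi -5.96 tilt [-1.6e-03 -6.0e-04 -1.0e+00] t 12.9
shift [-251.9 -310.9    1.1] yaw -0.167 F [-0.1  -0.72 -3.74] w 0.146
```

View pics/w9.png

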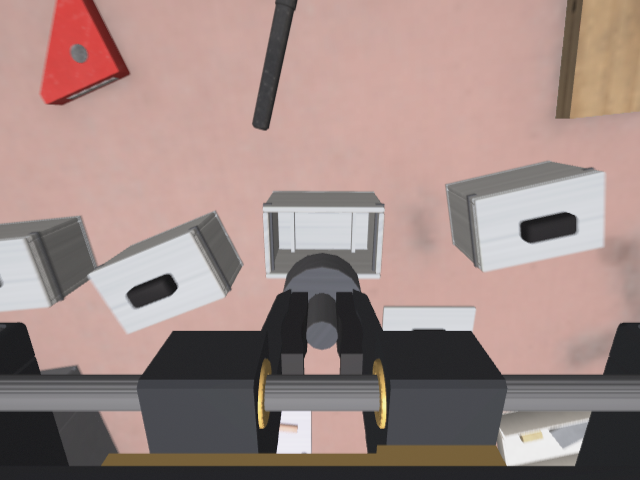

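Emit:
move_arm([
  {"hand": 0.08,"tx": -25,"ty": -31,"tz": 0,"yaw": -0.03},
  {"hand": 0.08,"tx": -60,"ty": -74,"tz": 0,"yaw": -0.06},
  {"hand": 0.08,"tx": -95,"ty": -117,"tz": 0,"yaw": -0.1},
  {"hand": 0.08,"tx": -130,"ty": -160,"tz": 0,"yaw": -0.14},
  {"hand": 0.08,"tx": -165,"ty": -204,"tz": 0,"yaw": -0.167},
])

```text
time: 13.58
tool_pos: [0.4922, 0.1657, 0.1491]
eef_rot: [-0.0, 0.999, 0.032, -0.001]
wrist_force: [1.0, 0.2, -3.9]
width: 0.14
```

Emit:
move_arm([
  {"hand": 0.08,"tx": -30,"ty": -37,"tz": 0,"yaw": 0},
  {"hand": 0.08,"tx": -55,"ty": -68,"tz": 0,"yaw": 0},
  {"hand": 0.08,"tx": -70,"ty": -90,"tz": 0,"yaw": 0},
  {"hand": 0.08,"tx": -70,"ty": -90,"tz": 0,"yaw": 0},
])

```text
time: 14.08
tool_pos: [0.4169, 0.2507, 0.1494]
eef_rot: [0.0, 0.999, 0.033, -0.001]
wrist_force: [-0.0, 0.5, -4.4]
width: 0.145
```

```bash
python3 - <<'E'
from h import *
go(.418,.280,.033,3.6);snap('wrist','w10')
E
```

```text
from [0.4169 0.2507 0.1494] psi 3.75 tilt [-0.0014  0.     -1.    ] t 14.07
shift [  3.2 -29.1 116.4] yaw 0.003 F [-0.05  0.55 -4.39] w 0.145
```

View pics/w10.png

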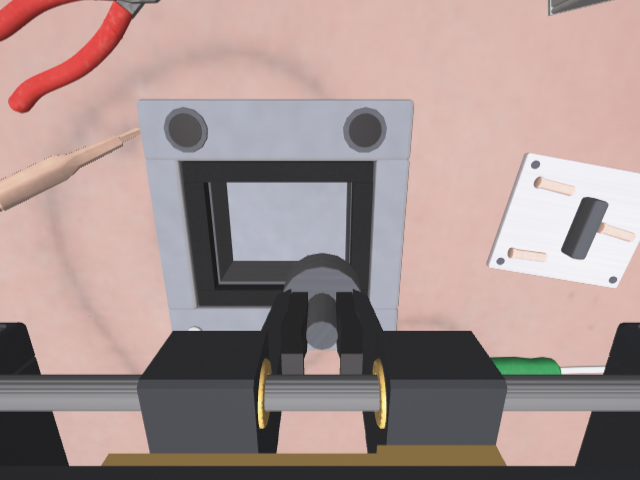

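```bash
python3 - <<'E'
from h import *
w=np.array([atz('w10',q,.065) for q in[(180,161),(375,160),(197,306)]]);print(w.round(4),(w[1]+w[2])/2)
w=np.array([atz('w10',q,.065) for q in[(138,100),(412,99)]]);print(w.round(4))
E
```

```text
[[0.4694 0.345  0.065 ]
 [0.4781 0.2215 0.065 ]
 [0.3656 0.3392 0.065 ]] [0.42183336 0.28034507 0.065     ]
[[0.5041 0.368  0.065 ]
 [0.5154 0.2034 0.065 ]]
```

Emit:
move_arm([
  {"hand": 0.08,"tx": 2,"ty": -15,"tz": 0,"yaw": 0},
  {"hand": 0.08,"tx": 3,"ty": -28,"tz": 0,"yaw": 0},
  {"hand": 0.08,"tx": 3,"ty": -29,"tz": 30,"yaw": 0},
  {"hand": 0.08,"tx": 3,"ty": -29,"tz": 45,"yaw": 0},
  {"hand": 0.08,"tx": 3,"ty": -29,"tz": 45,"yaw": 0},
])

```text
time: 14.75
tool_pos: [0.4194, 0.2791, 0.1038]
eef_rot: [0.0, 1.0, 0.031, -0.001]
wrist_force: [0.0, 0.2, -3.4]
width: 0.145
```

```bash
python3 - <<'E'
from h import *
go(.418,.280,.033,3.6);snap('wrist','w11');snap('scene','s11')
E
```

```text
from [0.4194 0.2791 0.1038] psi 3.59 tilt [-2.2e-03  6.0e-04 -1.0e+00] t 14.75
shift [-1.2 -1.  70.8] yaw -0.0 F [ 0.05  0.15 -3.36] w 0.145
```

View pics/w11.png

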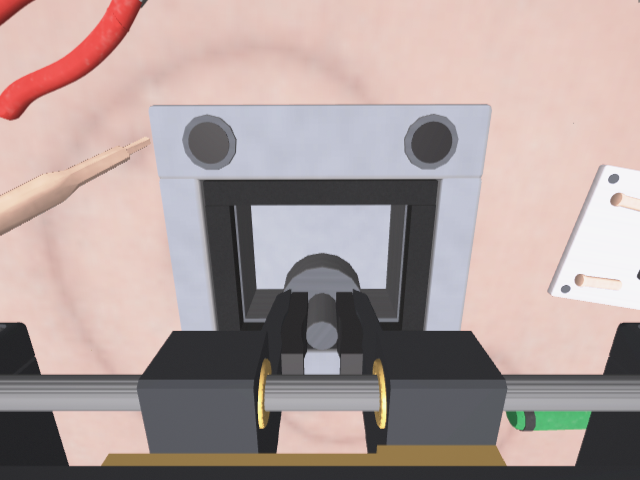

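View pics/s11.png

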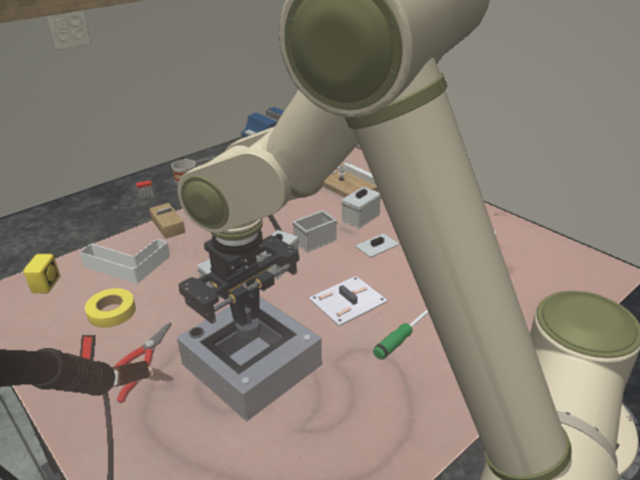

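Emit:
move_arm([
  {"hand": 0.08,"tx": 0,"ty": -1,"tz": 25,"yaw": 0},
  {"hand": 0.08,"tx": 0,"ty": -1,"tz": 50,"yaw": 0},
  {"hand": 0.08,"tx": 0,"ty": -1,"tz": 63,"yaw": 0},
  {"hand": 0.08,"tx": 0,"ty": -1,"tz": 66,"yaw": 0},
  {"hand": 0.08,"tx": 0,"ty": -1,"tz": 68,"yaw": 0},
])

```text
time: 15.48
tool_pos: [0.42, 0.2801, 0.0374]
eef_rot: [-0.0, 1.0, 0.031, 0.001]
wrist_force: [-0.2, -0.0, -4.1]
width: 0.144
```

Emit:
move_arm([
  {"hand": 0.08,"tx": 0,"ty": 0,"tz": 0,"yaw": 0},
  {"hand": 0.08,"tx": 0,"ty": 0,"tz": 1,"yaw": 0},
  {"hand": 0.08,"tx": 0,"ty": 0,"tz": 1,"yaw": 0},
])

```text
time: 15.85
tool_pos: [0.4196, 0.2799, 0.0359]
eef_rot: [-0.0, 1.0, 0.031, 0.0]
wrist_force: [0.3, 0.3, -3.5]
width: 0.139
```

Emit:
move_arm([
  {"hand": 0.08,"tx": 0,"ty": 0,"tz": 1,"yaw": 0},
  {"hand": 0.08,"tx": 0,"ty": 0,"tz": 2,"yaw": 0},
  {"hand": 0.08,"tx": 0,"ty": 0,"tz": 2.5,"yaw": 0},
  {"hand": 0.08,"tx": 0,"ty": 0,"tz": 3,"yaw": 0},
  {"hand": 0.08,"tx": 0,"ty": 0,"tz": 3,"yaw": 0},
])

```text
time: 16.48
tool_pos: [0.4195, 0.2799, 0.0327]
eef_rot: [0.0, 1.0, 0.031, -0.0]
wrist_force: [0.1, -0.4, -3.8]
width: 0.145
```

Emit:
move_arm([
  {"hand": 0.08,"tx": 0,"ty": 0,"tz": 0.5,"yaw": 0},
  {"hand": 0.08,"tx": 0,"ty": 0,"tz": 1,"yaw": 0},
  {"hand": 0.08,"tx": 0,"ty": 0,"tz": 1.5,"yaw": 0},
  {"hand": 0.08,"tx": 0,"ty": 0,"tz": 1.5,"yaw": 0},
])

```text
time: 16.98
tool_pos: [0.4196, 0.2798, 0.0323]
eef_rot: [-0.0, 1.0, 0.031, 0.0]
wrist_force: [-3.7, -2.6, 10.9]
width: 0.146
```

Contact came at TCP z 0.0323, against 0.0325 expected for the pocket floor. I'll release with a small opening and rise.

Emit:
move_arm([
  {"hand": 0.3,"tx": 0,"ty": 0,"tz": -0.5,"yaw": 0},
  {"hand": 0.3,"tx": 0,"ty": 0,"tz": -0.5,"yaw": 0},
  {"hand": 0.3,"tx": 0,"ty": 0,"tz": -30,"yaw": 0},
  {"hand": 0.3,"tx": 0,"ty": 0,"tz": -80,"yaw": 0},
  {"hand": 0.3,"tx": 0,"ty": 0,"tz": -120,"yaw": 0},
])

```text
time: 17.6
tool_pos: [0.4197, 0.2799, 0.153]
eef_rot: [-0.0, 1.0, 0.031, 0.0]
wrist_force: [0.1, 0.1, -0.1]
width: 0.302
```

```bash
python3 - <<'E'
from h import *
snap('wrist','w12');snap('scene','s12')
crop('s12',165,280,400,420,3.4,'c12');go(.40,.05,.15,3.6)
E
```

```text
from [0.4212 0.2806 0.155 ] psi 3.61 tilt [ 0.0077 -0.0023 -1.    ] t 17.7
shift [-35.7 228.8   4.2] yaw 0.0 F [ 1.08  0.87 -0.25] w 0.303
```

View pics/w12.png

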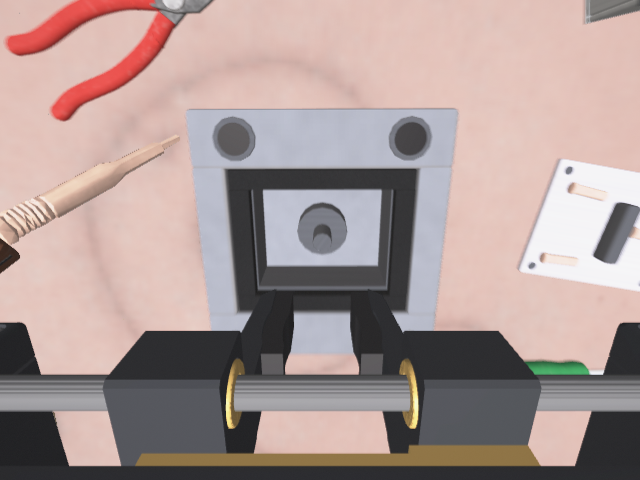

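View pics/c12.png

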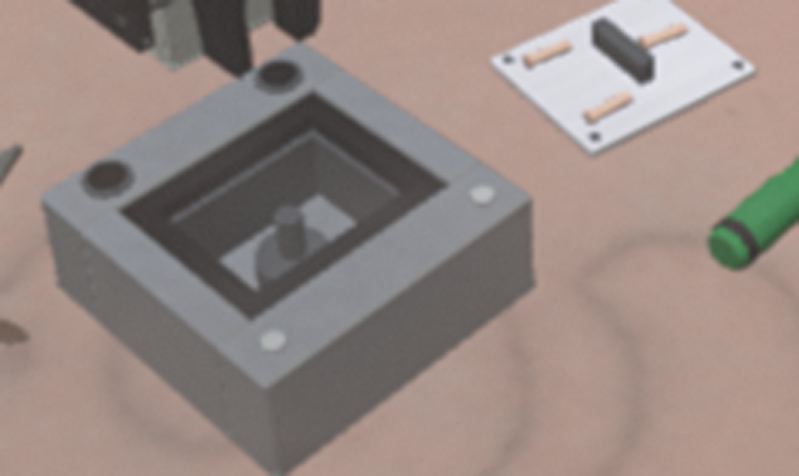

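The ballast stands upright in the pocket. Next are the studs. I'll move over the cover with the jaws along the cover's x.

Emit:
move_arm([
  {"hand": 0.3,"tx": 0,"ty": 30,"tz": 0,"yaw": -0.18},
  {"hand": 0.3,"tx": 0,"ty": 75,"tz": 0,"yaw": -0.36},
  {"hand": 0.3,"tx": -5,"ty": 120,"tz": 0,"yaw": -0.54},
  {"hand": 0.3,"tx": -10,"ty": 165,"tz": 0,"yaw": -0.72},
  {"hand": 0.3,"tx": -10,"ty": 210,"tz": 0,"yaw": -0.9},
])

```text
time: 18.32
tool_pos: [0.4222, 0.0724, 0.1506]
eef_rot: [-0.0, 0.889, 0.457, -0.0]
wrist_force: [0.1, -0.0, -0.6]
width: 0.304
```

```bash
python3 - <<'E'
from h import *
go(.43,.04,.16,84)
E
```

```text
from [0.4222 0.0724 0.1506] psi 54.44 tilt [-4.e-04 -8.e-04 -1.e+00] t 18.32
shift [-21.8  25.2  -9.4] yaw -0.516 F [ 0.15 -0.04 -0.61] w 0.304
```

Emit:
move_arm([
  {"hand": 0.3,"tx": -10,"ty": 15,"tz": -5,"yaw": -0.18},
  {"hand": 0.3,"tx": -22,"ty": 25,"tz": -9,"yaw": -0.36},
  {"hand": 0.3,"tx": -22,"ty": 25,"tz": -9,"yaw": -0.516},
  {"hand": 0.3,"tx": -22,"ty": 25,"tz": -9,"yaw": -0.516},
  {"hand": 0.3,"tx": -22,"ty": 25,"tz": -9,"yaw": -0.516},
])

```text
time: 18.95
tool_pos: [0.4299, 0.0414, 0.1599]
eef_rot: [-0.0, 0.746, 0.666, -0.0]
wrist_force: [0.0, -0.2, 0.8]
width: 0.3
```

```bash
python3 - <<'E'
from h import *
snap('wrist','w13');snap('scene','s13');go(.43,.04,.16,84)
crop('s13',300,260,420,340,6,'c13')
E
```

```text
from [0.43   0.0414 0.16  ] psi 83.59 tilt [ 0.e+00 -3.e-04 -1.e+00] t 19.05
shift [-1.4  0.2  0. ] yaw -0.007 F [ 0.07 -0.37  0.17] w 0.3
```

View pics/w13.png

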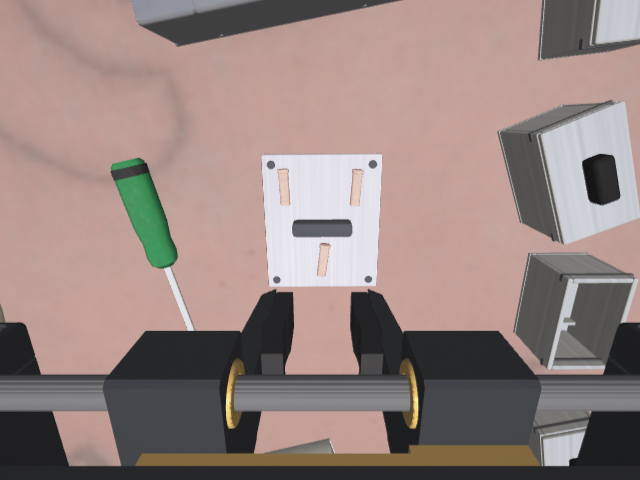

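View pics/c13.png

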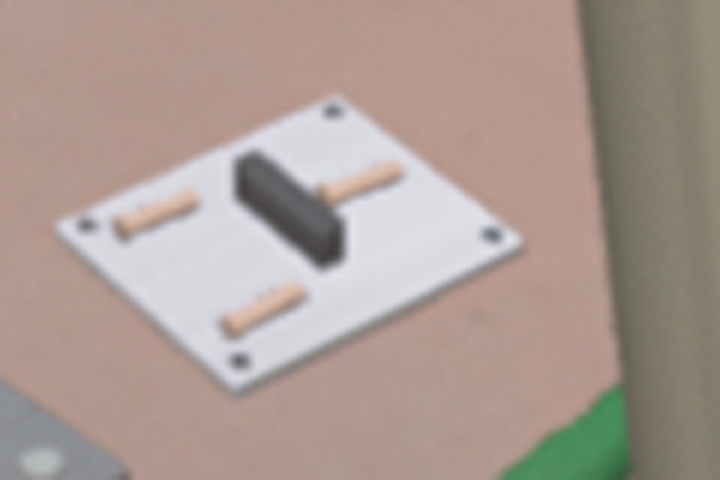

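```bash
python3 - <<'E'
from h import *
crop('w13',255,145,390,295,4,'c14')
E
```

```text
(no output)
```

View pics/c14.png

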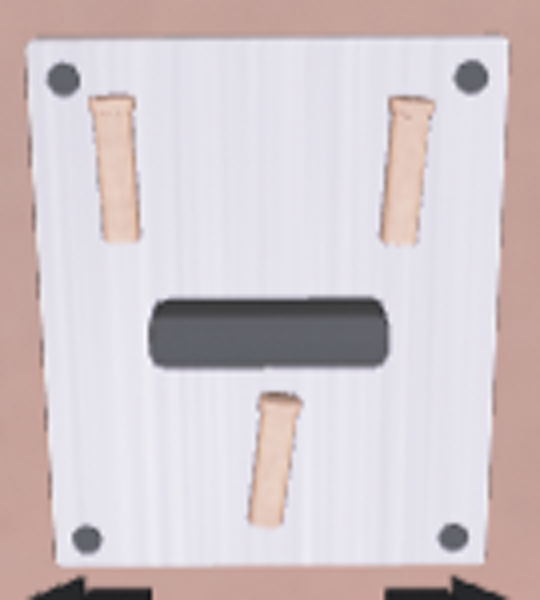

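```bash
python3 - <<'E'
from h import *
f=lambda q:uc(q,255,145,4)
for n,a,b in[('L',(112,102),(123,240)),('R',(411,103),(399,240)),('lo',(280,402),(265,522))]:
    A=atz('w13',f(a),.017);B=atz('w13',f(b),.017);d=A-B
    print(n,((A+B)/2).round(4),'psi axis',np.degrees(np.arctan2(d[1],d[0])).round(1),np.linalg.norm(d).round(4))
w=np.array([atz('w13',f(q),.008) for q in[(28,38),(508,38),(485,563),(57,565)]]);print(w.round(4),w.mean(0))
d=w[0]+w[1]-w[2]-w[3];print(np.degrees(np.arctan2(d[1],d[0])))
E
```

```text
L [0.4031 0.0759 0.017 ] psi axis 86.1 0.0283
R [0.4613 0.0691 0.017 ] psi axis 80.3 0.0282
lo [0.4273 0.0088 0.017 ] psi axis 76.9 0.0284
[[ 0.3878  0.1036  0.008 ]
 [ 0.4852  0.0926  0.008 ]
 [ 0.4729 -0.025   0.008 ]
 [ 0.3747 -0.0144  0.008 ]] [0.43015071 0.03918306 0.008     ]
83.83537940166812
```

```bash
python3 - <<'E'
from h import *
go(.4265,.0085,.011,77)
E
```

```text
from [0.43   0.0414 0.16  ] psi 83.59 tilt [ 0.e+00 -3.e-04 -1.e+00] t 19.05
shift [-33.1   0.3 149. ] yaw 0.115 F [ 0.07 -0.37  0.17] w 0.3
```

Emit:
move_arm([
  {"hand": 0.3,"tx": -25,"ty": 0,"tz": 40,"yaw": 0.1},
  {"hand": 0.3,"tx": -33,"ty": 0,"tz": 85,"yaw": 0.115},
  {"hand": 0.3,"tx": -33,"ty": 0,"tz": 120,"yaw": 0.115},
  {"hand": 0.3,"tx": -33,"ty": 0,"tz": 138,"yaw": 0.115},
  {"hand": 0.3,"tx": -33,"ty": 0,"tz": 145,"yaw": 0.115},
])

```text
time: 19.68
tool_pos: [0.4262, 0.0086, 0.0144]
eef_rot: [-0.001, 0.782, 0.623, -0.0]
wrist_force: [0.8, 0.5, 0.1]
width: 0.3
```

```bash
python3 - <<'E'
from h import *
go(.4265,.0085,.011,77);snap('wrist','w14')
E
```

```text
from [0.4262 0.0086 0.0144] psi 77.04 tilt [ 1.0e-04 -1.5e-03 -1.0e+00] t 19.68
shift [0.  0.4 3.4] yaw 0.001 F [0.75 0.47 0.12] w 0.3
```

View pics/w14.png

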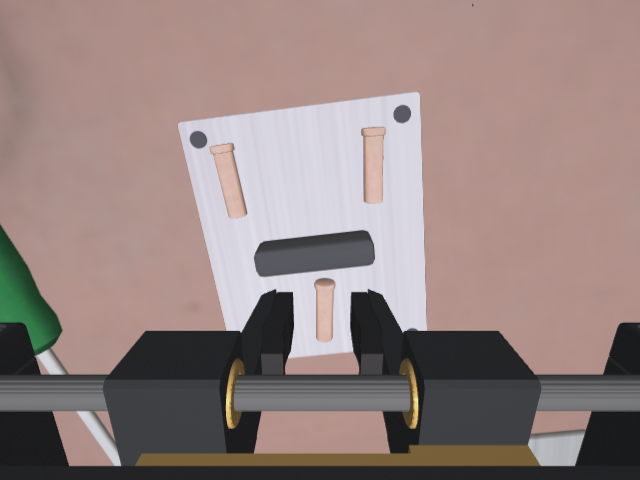

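The stud is centred between the fingers, parallel to them.

Emit:
move_arm([
  {"hand": 0.3,"tx": 0,"ty": 0,"tz": 2,"yaw": 0},
  {"hand": 0.3,"tx": 0,"ty": 0,"tz": 3,"yaw": 0},
  {"hand": 0.05,"tx": 0,"ty": 0,"tz": 3,"yaw": 0},
  {"hand": 0.05,"tx": 0,"ty": 0,"tz": 3,"yaw": 0},
  {"hand": 0.05,"tx": 0,"ty": 0,"tz": 3,"yaw": 0},
], squeeze=15)

```text
time: 20.35
tool_pos: [0.4266, 0.0084, 0.0125]
eef_rot: [0.0, 0.782, 0.623, 0.0]
wrist_force: [0.4, 0.6, 2.9]
width: 0.091
```

Emit:
move_arm([
  {"hand": 0.05,"tx": 0,"ty": 0,"tz": 0,"yaw": 0},
  {"hand": 0.05,"tx": 0,"ty": 0,"tz": -5,"yaw": 0},
  {"hand": 0.05,"tx": 0,"ty": 0,"tz": -20,"yaw": 0},
  {"hand": 0.05,"tx": 0,"ty": 0,"tz": -50,"yaw": 0},
  {"hand": 0.05,"tx": 0,"ty": 0,"tz": -90,"yaw": 0},
])

```text
time: 20.98
tool_pos: [0.4259, 0.0085, 0.103]
eef_rot: [-0.001, 0.782, 0.623, -0.001]
wrist_force: [-0.5, 0.3, -0.5]
width: 0.093
```

```bash
python3 - <<'E'
from h import *
go(.3805,-.245,.09,100);snap('wrist','w15')
E
```

```text
from [0.4259 0.0085 0.103 ] psi 77.09 tilt [ 1.e-04 -2.e-03 -1.e+00] t 20.98
shift [-257.3   12.5   12.9] yaw -0.4 F [-0.49  0.32 -0.46] w 0.093
```

View pics/w15.png

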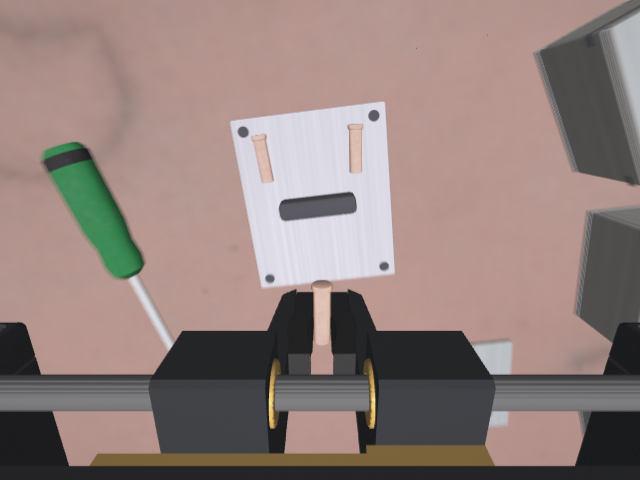

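```bash
python3 - <<'E'
from h import *
go(.387,-.3135,.06,100)
E
```

```text
from [0.4279 0.0082 0.1074] psi 77.1 tilt [-2.0e-04  6.1e-03 -1.0e+00] t 21.02
shift [-322.7   31.6   47.6] yaw -0.4 F [2.78 0.49 4.23] w 0.086
```

Emit:
move_arm([
  {"hand": 0.05,"tx": -40,"ty": 0,"tz": 0,"yaw": -0.1},
  {"hand": 0.05,"tx": -90,"ty": 0,"tz": 0,"yaw": -0.2},
  {"hand": 0.05,"tx": -145,"ty": 0,"tz": 0,"yaw": -0.3},
  {"hand": 0.05,"tx": -200,"ty": 0,"tz": 0,"yaw": -0.4},
  {"hand": 0.05,"tx": -250,"ty": -10,"tz": 0,"yaw": -0.4},
])

```text
time: 21.65
tool_pos: [0.3603, -0.235, 0.1023]
eef_rot: [0.0, 0.642, 0.766, -0.0]
wrist_force: [0.8, 0.2, -0.1]
width: 0.088
```

```bash
python3 - <<'E'
from h import *
go(.387,-.3135,.06,100);snap('wrist','w16')
E
```

```text
from [ 0.3603 -0.235   0.1023] psi 100.05 tilt [-6.e-04  4.e-04 -1.e+00] t 21.65
shift [-82.   12.6  42.4] yaw 0.001 F [ 0.8   0.17 -0.06] w 0.088
```

View pics/w16.png

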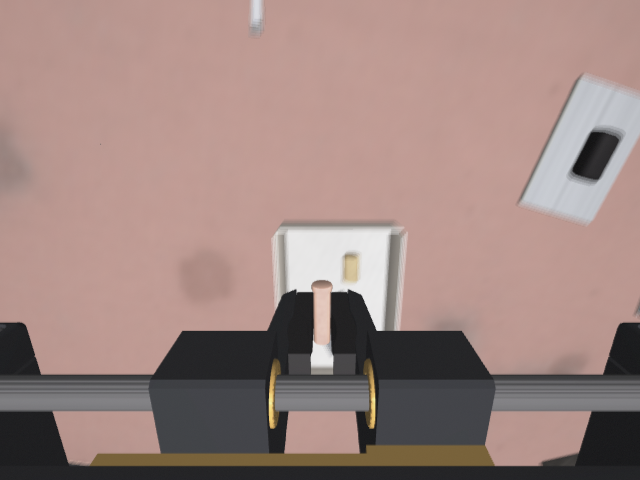

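Emit:
move_arm([
  {"hand": 0.05,"tx": -40,"ty": 6,"tz": 0,"yaw": 0},
  {"hand": 0.05,"tx": -75,"ty": 11,"tz": 15,"yaw": 0},
  {"hand": 0.05,"tx": -82,"ty": 12,"tz": 40,"yaw": 0},
  {"hand": 0.05,"tx": -82,"ty": 12,"tz": 42,"yaw": 0},
])

```text
time: 22.2
tool_pos: [0.3863, -0.3113, 0.059]
eef_rot: [-0.002, 0.643, 0.766, 0.0]
wrist_force: [0.3, 0.5, 0.3]
width: 0.093
```

```bash
python3 - <<'E'
from h import *
go(.387,-.3135,.0085,100);snap('wrist','w17')
E
```

```text
from [ 0.3863 -0.3113  0.059 ] psi 99.97 tilt [ 0.0029 -0.0015 -1.    ] t 22.2
shift [-2.5  0.4 50.5] yaw -0.0 F [0.31 0.51 0.27] w 0.093
```

View pics/w17.png

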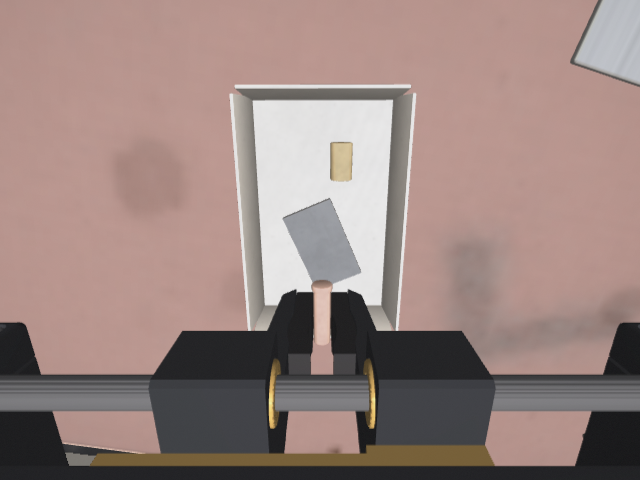

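```bash
python3 - <<'E'
from h import *
c=np.array([.3807,-.277]);u=np.array([np.cos(np.radians(10)),np.sin(np.radians(10))]);v=np.array([-u[1],u[0]])
for n,q,z in[('far L',(254,100),.002),('far R',(392,100),.002),('tan',(341,161),.007),('g1',(331,199),.003),('g2',(284,217),.003),('g3',(318,287),.003),('g4',(361,271),.003),('rimTL',(238,87),.031),('rimTR',(409,87),.031)]:
    p=atz('w17',q,z)[:2];print(n,p.round(4),'tray xy mm',((p-c)@u*1000).round(1),((p-c)@v*1000).round(1))
E
```

```text
far L [ 0.3351 -0.2249] tray xy mm -35.9 59.2
far R [ 0.4073 -0.2122] tray xy mm 37.5 59.2
tan [ 0.3863 -0.2477] tray xy mm 10.6 27.9
g1 [ 0.385  -0.2702] tray xy mm 5.4 5.9
g2 [ 0.3598 -0.2855] tray xy mm -22.0 -4.8
g3 [ 0.3871 -0.3267] tray xy mm -2.3 -50.1
g4 [ 0.4114 -0.3114] tray xy mm 24.3 -39.2
rimTL [ 0.3327 -0.2212] tray xy mm -37.6 63.3
rimTR [ 0.4086 -0.2079] tray xy mm 39.5 63.2
```

Emit:
move_arm([
  {"hand": 0.05,"tx": -2,"ty": 0,"tz": 20,"yaw": 0},
  {"hand": 0.05,"tx": -2,"ty": 0,"tz": 35,"yaw": 0},
  {"hand": 0.05,"tx": -2,"ty": 0,"tz": 42,"yaw": 0},
  {"hand": 0.05,"tx": -2,"ty": 0,"tz": 46,"yaw": 0},
  {"hand": 0.05,"tx": -2,"ty": 0,"tz": 47,"yaw": 0},
])

```text
time: 22.88
tool_pos: [0.3874, -0.3137, 0.0136]
eef_rot: [0.0, 0.643, 0.766, -0.0]
wrist_force: [0.3, -0.1, -0.0]
width: 0.09
```

Emit:
move_arm([
  {"hand": 0.05,"tx": 0,"ty": 0,"tz": 1,"yaw": 0},
  {"hand": 0.05,"tx": 0,"ty": 0,"tz": 2,"yaw": 0},
  {"hand": 0.05,"tx": 0,"ty": 0,"tz": 2,"yaw": 0},
])

```text
time: 23.25
tool_pos: [0.3872, -0.3137, 0.0113]
eef_rot: [0.0, 0.643, 0.766, -0.0]
wrist_force: [0.2, 0.4, -0.3]
width: 0.094
```

Emit:
move_arm([
  {"hand": 0.05,"tx": 0,"ty": 0,"tz": 1,"yaw": 0},
  {"hand": 0.05,"tx": 0,"ty": 0,"tz": 2,"yaw": 0},
  {"hand": 0.05,"tx": 0,"ty": 0,"tz": 3,"yaw": 0},
  {"hand": 0.05,"tx": 0,"ty": 0,"tz": 3,"yaw": 0},
])

```text
time: 23.75
tool_pos: [0.3872, -0.3136, 0.0082]
eef_rot: [-0.0, 0.643, 0.766, 0.0]
wrist_force: [0.6, 0.5, -0.6]
width: 0.089
```

Emit:
move_arm([
  {"hand": 0.22,"tx": 0,"ty": 0,"tz": 0,"yaw": 0},
  {"hand": 0.22,"tx": 0,"ty": 0,"tz": 0,"yaw": 0},
  {"hand": 0.22,"tx": 0,"ty": 0,"tz": -30,"yaw": 0},
  {"hand": 0.22,"tx": 0,"ty": 0,"tz": -80,"yaw": 0},
  {"hand": 0.3,"tx": 0,"ty": 0,"tz": -110,"yaw": 0},
])

```text
time: 24.38
tool_pos: [0.3875, -0.3139, 0.1204]
eef_rot: [0.001, 0.643, 0.766, -0.0]
wrist_force: [-0.6, 0.4, -0.4]
width: 0.291
```

```bash
python3 - <<'E'
from h import *
snap('wrist','w18');snap('top','t18');go(.4605,.069,.1,81)
E
```

```text
from [ 0.388  -0.3146  0.1211] psi 100.01 tilt [-0.0054  0.0028 -1.    ] t 24.48
shift [365.3 138.   19.5] yaw 0.332 F [ 1.27  0.09 -0.67] w 0.299
```

View pics/w18.png

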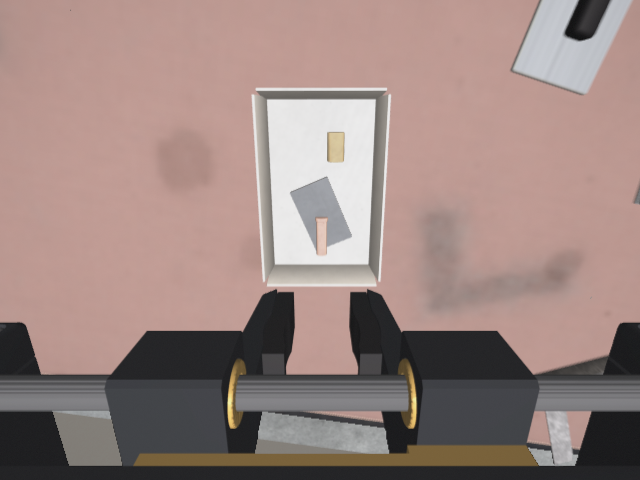

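View pics/t18.png

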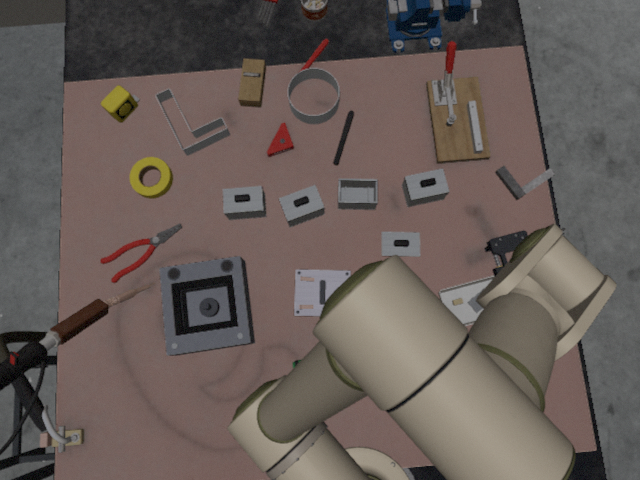

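Emit:
move_arm([
  {"hand": 0.3,"tx": 40,"ty": 15,"tz": 0,"yaw": 0.05},
  {"hand": 0.3,"tx": 95,"ty": 36,"tz": 0,"yaw": 0.12},
  {"hand": 0.3,"tx": 150,"ty": 57,"tz": 0,"yaw": 0.2},
  {"hand": 0.3,"tx": 205,"ty": 77,"tz": 0,"yaw": 0.28},
  {"hand": 0.3,"tx": 260,"ty": 98,"tz": 0,"yaw": 0.332},
])

```text
time: 25.1
tool_pos: [0.4382, -0.0387, 0.1174]
eef_rot: [-0.001, 0.761, 0.648, -0.0]
wrist_force: [1.9, 0.2, -0.3]
width: 0.3
```

```bash
python3 - <<'E'
from h import *
go(.4605,.069,.1,81)
E
```

```text
from [ 0.4382 -0.0387  0.1174] psi 80.85 tilt [ 3.0e-04 -1.2e-03 -1.0e+00] t 25.1
shift [109.8   4.9  17.4] yaw -0.003 F [ 1.86  0.23 -0.32] w 0.3
```

Emit:
move_arm([
  {"hand": 0.3,"tx": 50,"ty": 2,"tz": 0,"yaw": 0},
  {"hand": 0.3,"tx": 95,"ty": 4,"tz": 10,"yaw": 0},
  {"hand": 0.3,"tx": 110,"ty": 5,"tz": 35,"yaw": 0},
  {"hand": 0.3,"tx": 110,"ty": 5,"tz": 57,"yaw": 0},
  {"hand": 0.3,"tx": 110,"ty": 5,"tz": 57,"yaw": 0},
])

```text
time: 25.72
tool_pos: [0.4595, 0.0675, 0.0595]
eef_rot: [-0.002, 0.76, 0.649, -0.002]
wrist_force: [-0.3, 0.4, 0.6]
width: 0.3
```

```bash
python3 - <<'E'
from h import *
snap('wrist','w19');go(.4605,.069,.0115,81)
E
```

```text
from [0.4602 0.0673 0.0606] psi 80.98 tilt [-1.0e-04 -2.3e-03 -1.0e+00] t 25.77
shift [ 1.8  0.1 49.1] yaw -0.0 F [0.57 0.37 0.84] w 0.297
```

View pics/w19.png

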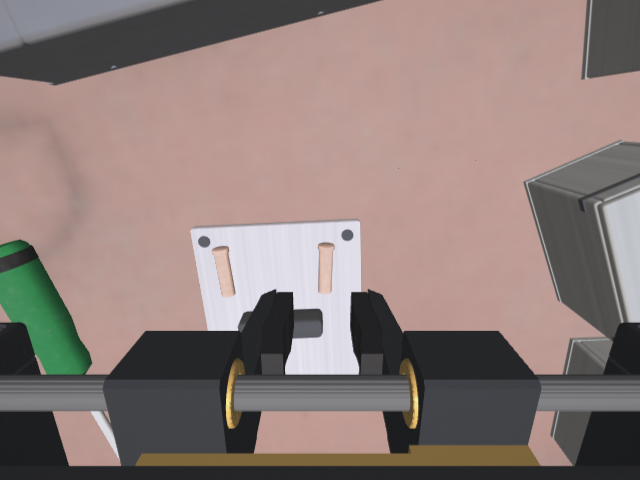

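Emit:
move_arm([
  {"hand": 0.3,"tx": 2,"ty": 0.7,"tz": 25,"yaw": 0},
  {"hand": 0.3,"tx": 2,"ty": 0.7,"tz": 40,"yaw": 0},
  {"hand": 0.3,"tx": 2,"ty": 0.7,"tz": 46,"yaw": 0},
  {"hand": 0.3,"tx": 2,"ty": 0.7,"tz": 48,"yaw": 0},
  {"hand": 0.3,"tx": 2,"ty": 0.7,"tz": 48,"yaw": 0},
])

```text
time: 26.4
tool_pos: [0.462, 0.069, 0.0138]
eef_rot: [0.0, 0.761, 0.649, 0.0]
wrist_force: [0.0, 0.3, -0.5]
width: 0.302
```

Emit:
move_arm([
  {"hand": 0.05,"tx": 0,"ty": 0,"tz": 0.5,"yaw": 0},
  {"hand": 0.05,"tx": 0,"ty": 0,"tz": 0.5,"yaw": 0},
  {"hand": 0.05,"tx": 0,"ty": 0,"tz": 0.5,"yaw": 0},
  {"hand": 0.05,"tx": 0,"ty": 0,"tz": -3,"yaw": 0},
  {"hand": 0.05,"tx": 0,"ty": 0,"tz": -20,"yaw": 0},
])

```text
time: 27.02
tool_pos: [0.4613, 0.0692, 0.0331]
eef_rot: [-0.001, 0.761, 0.649, -0.001]
wrist_force: [-0.2, -0.5, 0.0]
width: 0.089
```

Emit:
move_arm([
  {"hand": 0.05,"tx": 0,"ty": 0,"tz": -30,"yaw": 0},
  {"hand": 0.05,"tx": 0,"ty": 0,"tz": -70,"yaw": 0},
  {"hand": 0.05,"tx": 0,"ty": 0,"tz": -80,"yaw": 0},
])

```text
time: 27.4
tool_pos: [0.4624, 0.0691, 0.1152]
eef_rot: [0.001, 0.76, 0.649, 0.001]
wrist_force: [0.8, 0.2, 0.1]
width: 0.094
```

```bash
python3 - <<'E'
from h import *
snap('wrist','w20');go(.3765,-.277,.1,100)
E
```

```text
from [0.4624 0.0691 0.1151] psi 80.99 tilt [ 2.0e-04  3.5e-03 -1.0e+00] t 27.45
shift [-355.3  -30.7   14.9] yaw -0.332 F [0.47 0.04 0.86] w 0.09
```

View pics/w20.png

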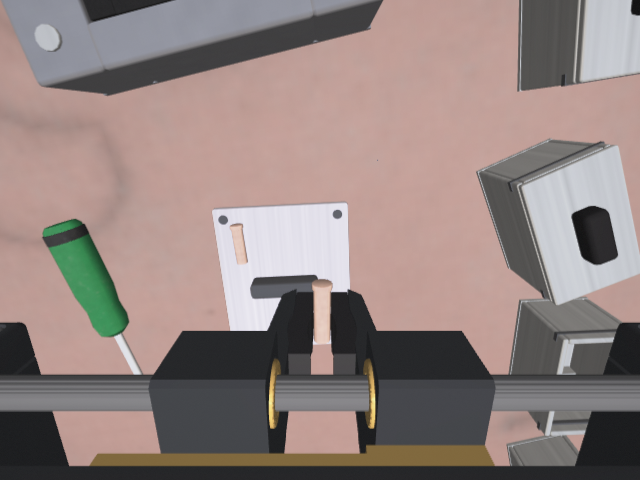

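Emit:
move_arm([
  {"hand": 0.05,"tx": -40,"ty": -3,"tz": 0,"yaw": -0.05},
  {"hand": 0.05,"tx": -95,"ty": -8,"tz": 0,"yaw": -0.12},
  {"hand": 0.05,"tx": -150,"ty": -13,"tz": 0,"yaw": -0.2},
  {"hand": 0.05,"tx": -205,"ty": -18,"tz": 0,"yaw": -0.28},
  {"hand": 0.05,"tx": -260,"ty": -22,"tz": 0,"yaw": -0.332},
])

```text
time: 28.08
tool_pos: [0.3982, -0.1856, 0.1122]
eef_rot: [-0.001, 0.642, 0.767, 0.0]
wrist_force: [0.0, -0.1, -0.6]
width: 0.088
```

```bash
python3 - <<'E'
from h import *
go(.3764,-.2757,.055,100)
E
```

```text
from [ 0.3982 -0.1856  0.1122] psi 100.11 tilt [ 0.0015 -0.0011 -1.    ] t 28.07
shift [-85.  -37.2  57.1] yaw 0.002 F [ 0.02 -0.13 -0.59] w 0.088
```

Emit:
move_arm([
  {"hand": 0.05,"tx": -40,"ty": -18,"tz": 0,"yaw": 0},
  {"hand": 0.05,"tx": -78,"ty": -34,"tz": 10,"yaw": 0},
  {"hand": 0.05,"tx": -85,"ty": -37,"tz": 40,"yaw": 0},
  {"hand": 0.05,"tx": -85,"ty": -37,"tz": 57,"yaw": 0},
  {"hand": 0.05,"tx": -85,"ty": -37,"tz": 57,"yaw": 0},
])

```text
time: 28.7
tool_pos: [0.3768, -0.2736, 0.0545]
eef_rot: [-0.002, 0.643, 0.766, 0.0]
wrist_force: [0.8, -0.2, 0.6]
width: 0.093
```

```bash
python3 - <<'E'
from h import *
snap('wrist','w21');go(.3764,-.2757,.009,100)
E
```

```text
from [ 0.3772 -0.2739  0.0555] psi 100.0 tilt [ 0.0021 -0.0012 -1.    ] t 28.75
shift [-1.7 -1.1 46.5] yaw 0.0 F [-0.22 -0.38 -0.32] w 0.09
```

View pics/w21.png

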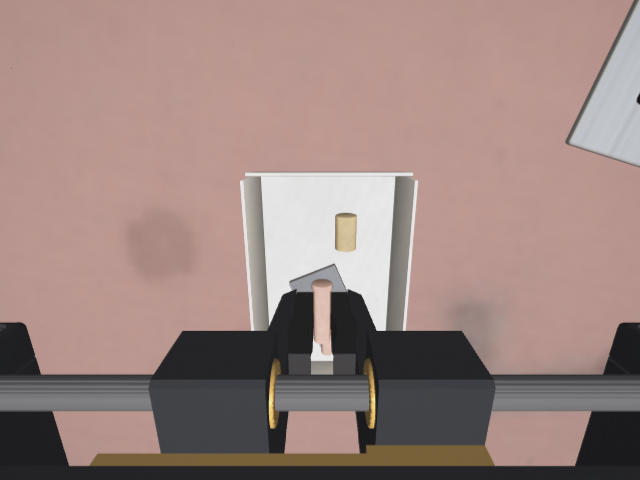

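Emit:
move_arm([
  {"hand": 0.05,"tx": 0,"ty": 0,"tz": 20,"yaw": 0},
  {"hand": 0.05,"tx": 0,"ty": 0,"tz": 35,"yaw": 0},
  {"hand": 0.05,"tx": 0,"ty": 0,"tz": 41,"yaw": 0},
  {"hand": 0.05,"tx": 0,"ty": 0,"tz": 44,"yaw": 0},
  {"hand": 0.05,"tx": 0,"ty": 0,"tz": 46,"yaw": 0},
])

```text
time: 29.38
tool_pos: [0.3778, -0.2745, 0.0106]
eef_rot: [0.0, 0.643, 0.766, -0.0]
wrist_force: [0.5, 0.2, -0.7]
width: 0.089
```

Emit:
move_arm([
  {"hand": 0.05,"tx": 0,"ty": 0,"tz": 1,"yaw": 0},
  {"hand": 0.05,"tx": 0,"ty": 0,"tz": 2,"yaw": 0},
  {"hand": 0.05,"tx": 0,"ty": 0,"tz": 2,"yaw": 0},
])

```text
time: 29.75
tool_pos: [0.3776, -0.2744, 0.0083]
eef_rot: [0.0, 0.643, 0.766, -0.0]
wrist_force: [-0.6, 0.7, 0.2]
width: 0.094
```

Emit:
move_arm([
  {"hand": 0.2,"tx": 0,"ty": 0,"tz": 0,"yaw": 0},
  {"hand": 0.2,"tx": 0,"ty": 0,"tz": 0,"yaw": 0},
  {"hand": 0.2,"tx": 0,"ty": 0,"tz": -30,"yaw": 0},
  {"hand": 0.2,"tx": 0,"ty": 0,"tz": -80,"yaw": 0},
  {"hand": 0.3,"tx": 0,"ty": 0,"tz": -110,"yaw": 0},
])

```text
time: 30.38
tool_pos: [0.3778, -0.2746, 0.1203]
eef_rot: [0.001, 0.643, 0.766, -0.0]
wrist_force: [-0.5, 0.1, -0.9]
width: 0.286
```

```bash
python3 - <<'E'
from h import *
snap('wrist','w22');snap('top','t22');crop('t22',150,160,470,400,2.5,'c22');go(.402,.0755,.1,86)
E
```

```text
from [ 0.3784 -0.2753  0.1209] psi 100.01 tilt [-0.0052  0.0029 -1.    ] t 30.48
shift [341.4  84.1  19.4] yaw 0.245 F [-0.24 -0.72 -0.54] w 0.298
```

View pics/w22.png

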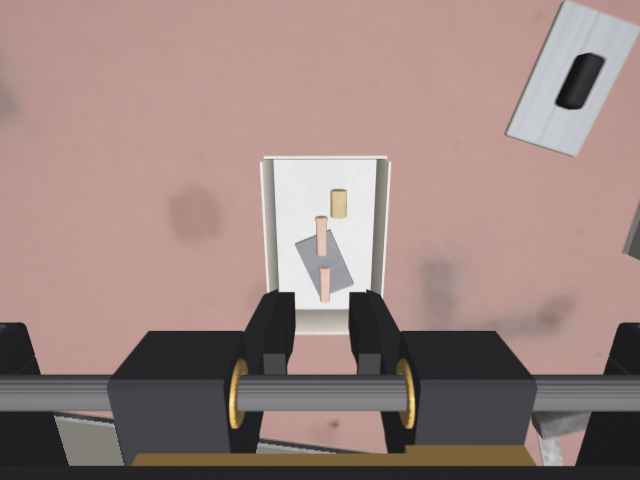

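View pics/c22.png

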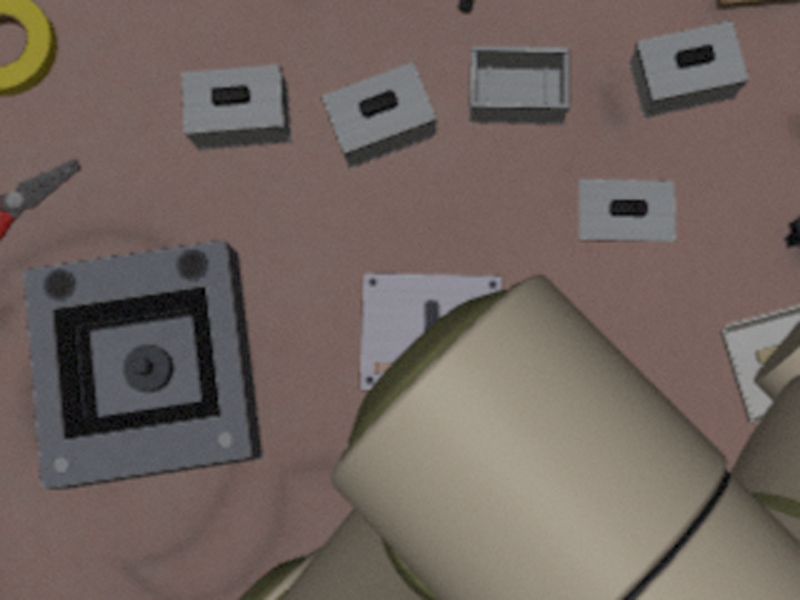

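Two studs are in the tray. The third is still on the cover, and the cover has not moved.

Emit:
move_arm([
  {"hand": 0.3,"tx": 40,"ty": 10,"tz": 0,"yaw": 0.05},
  {"hand": 0.3,"tx": 95,"ty": 23,"tz": 0,"yaw": 0.12},
  {"hand": 0.3,"tx": 150,"ty": 37,"tz": 0,"yaw": 0.2},
  {"hand": 0.3,"tx": 205,"ty": 50,"tz": 0,"yaw": 0.245},
  {"hand": 0.3,"tx": 260,"ty": 64,"tz": 0,"yaw": 0.245},
])

```text
time: 31.1
tool_pos: [0.3949, -0.0054, 0.1174]
eef_rot: [-0.001, 0.732, 0.681, -0.0]
wrist_force: [1.0, -0.1, -0.2]
width: 0.3
```

```bash
python3 - <<'E'
from h import *
go(.402,.0755,.06,86)
E
```

```text
from [ 0.3949 -0.0054  0.1174] psi 85.91 tilt [ 3.0e-04 -1.2e-03 -1.0e+00] t 31.1
shift [81.2  1.4 57.5] yaw -0.002 F [ 1.02 -0.06 -0.24] w 0.3
```

Emit:
move_arm([
  {"hand": 0.3,"tx": 40,"ty": 1,"tz": 0,"yaw": 0},
  {"hand": 0.3,"tx": 75,"ty": 1,"tz": 10,"yaw": 0},
  {"hand": 0.3,"tx": 81,"ty": 1,"tz": 40,"yaw": 0},
  {"hand": 0.3,"tx": 81,"ty": 1,"tz": 57,"yaw": 0},
  {"hand": 0.3,"tx": 81,"ty": 1,"tz": 57,"yaw": 0},
])

```text
time: 31.72
tool_pos: [0.4011, 0.0737, 0.0599]
eef_rot: [-0.002, 0.731, 0.682, -0.001]
wrist_force: [-0.4, -0.7, 0.0]
width: 0.296
```

```bash
python3 - <<'E'
from h import *
snap('wrist','w23');go(.402,.0755,.0115,86)
E
```

```text
from [0.4017 0.0736 0.0607] psi 85.96 tilt [ 1.e-04 -2.e-03 -1.e+00] t 31.77
shift [ 2.   0.3 49.2] yaw -0.001 F [0.05 0.26 0.42] w 0.299
```

View pics/w23.png

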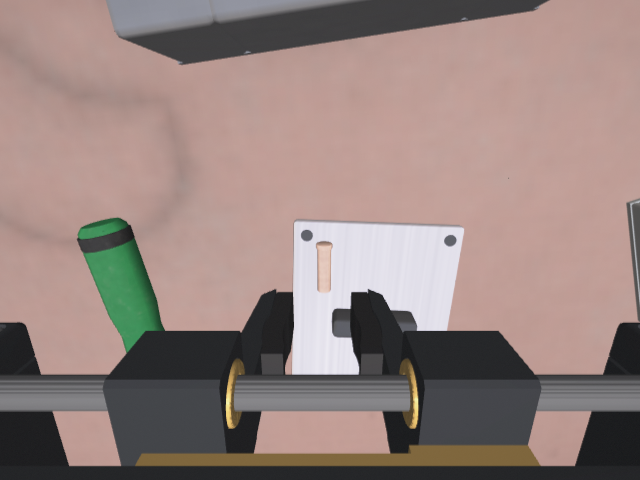

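Emit:
move_arm([
  {"hand": 0.3,"tx": 2,"ty": 0.7,"tz": 25,"yaw": 0},
  {"hand": 0.3,"tx": 2,"ty": 0.7,"tz": 40,"yaw": 0},
  {"hand": 0.3,"tx": 2,"ty": 0.7,"tz": 46,"yaw": 0},
  {"hand": 0.3,"tx": 2,"ty": 0.7,"tz": 48,"yaw": 0},
  {"hand": 0.3,"tx": 2,"ty": 0.7,"tz": 48,"yaw": 0},
])

```text
time: 32.4
tool_pos: [0.4032, 0.0754, 0.0137]
eef_rot: [0.0, 0.732, 0.682, 0.0]
wrist_force: [-0.1, -0.3, 0.4]
width: 0.302
```

Emit:
move_arm([
  {"hand": 0.05,"tx": 0,"ty": 0,"tz": 0.5,"yaw": 0},
  {"hand": 0.05,"tx": 0,"ty": 0,"tz": 0.5,"yaw": 0},
  {"hand": 0.05,"tx": 0,"ty": 0,"tz": 0.5,"yaw": 0},
  {"hand": 0.05,"tx": 0,"ty": 0,"tz": -3,"yaw": 0},
  {"hand": 0.05,"tx": 0,"ty": 0,"tz": -20,"yaw": 0},
])

```text
time: 33.02
tool_pos: [0.4025, 0.0755, 0.0332]
eef_rot: [-0.001, 0.732, 0.682, -0.001]
wrist_force: [0.0, 0.2, 1.0]
width: 0.092
```

Emit:
move_arm([
  {"hand": 0.05,"tx": 0,"ty": 0,"tz": -30,"yaw": 0},
  {"hand": 0.05,"tx": 0,"ty": 0,"tz": -70,"yaw": 0},
  {"hand": 0.05,"tx": 0,"ty": 0,"tz": -80,"yaw": 0},
])

```text
time: 33.4
tool_pos: [0.4036, 0.0755, 0.115]
eef_rot: [0.001, 0.732, 0.682, 0.001]
wrist_force: [-0.0, -0.1, -0.4]
width: 0.092
```

```bash
python3 - <<'E'
from h import *
snap('wrist','w24');go(.3690,-.2395,.1,100)
E
```

```text
from [0.4036 0.0755 0.1149] psi 85.97 tilt [-1.0e-04  3.5e-03 -1.0e+00] t 33.45
shift [-316.6  -12.4   14.9] yaw -0.245 F [ 0.11  0.1  -0.23] w 0.09
```

View pics/w24.png

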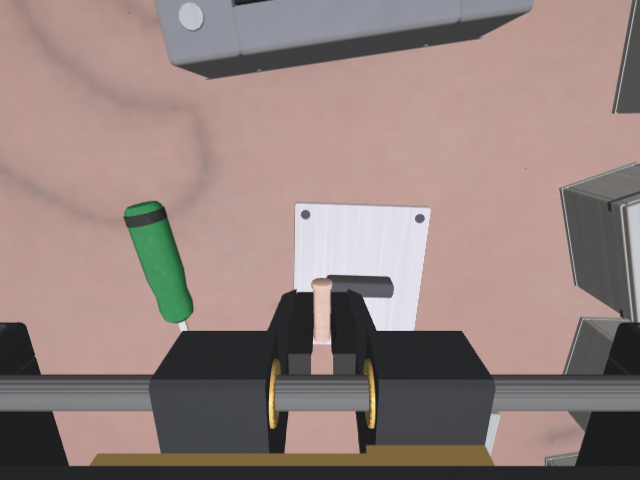

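Emit:
move_arm([
  {"hand": 0.05,"tx": -40,"ty": -2,"tz": 0,"yaw": -0.05},
  {"hand": 0.05,"tx": -95,"ty": -4,"tz": 0,"yaw": -0.12},
  {"hand": 0.05,"tx": -150,"ty": -6,"tz": 0,"yaw": -0.2},
  {"hand": 0.05,"tx": -205,"ty": -9,"tz": 0,"yaw": -0.245},
  {"hand": 0.05,"tx": -260,"ty": -12,"tz": 0,"yaw": -0.245},
])

```text
time: 34.08
tool_pos: [0.3718, -0.1845, 0.1121]
eef_rot: [-0.001, 0.643, 0.766, 0.0]
wrist_force: [1.5, -0.7, 0.2]
width: 0.089
```

```bash
python3 - <<'E'
from h import *
go(.3659,-.239,.06,100)
E
```

```text
from [ 0.3718 -0.1845  0.1121] psi 100.01 tilt [ 0.0017 -0.0011 -1.    ] t 34.08
shift [-52.7 -15.2  52. ] yaw 0.0 F [ 1.46 -0.7   0.17] w 0.089
```

Emit:
move_arm([
  {"hand": 0.05,"tx": -30,"ty": -8,"tz": 0,"yaw": 0},
  {"hand": 0.05,"tx": -50,"ty": -15,"tz": 5,"yaw": 0},
  {"hand": 0.05,"tx": -54,"ty": -15,"tz": 30,"yaw": 0},
  {"hand": 0.05,"tx": -54,"ty": -15,"tz": 50,"yaw": 0},
  {"hand": 0.05,"tx": -54,"ty": -15,"tz": 52,"yaw": 0},
])

```text
time: 34.7
tool_pos: [0.3665, -0.238, 0.0594]
eef_rot: [-0.002, 0.643, 0.766, 0.0]
wrist_force: [0.3, 0.2, 0.2]
width: 0.091
```

```bash
python3 - <<'E'
from h import *
snap('wrist','w25');go(.3659,-.239,.02,100)
print(tri(('w25',(0,0)),('w21',(0,0))) if 0 else '')
E
```

```text
from [ 0.3669 -0.2383  0.0601] psi 100.0 tilt [ 0.0025 -0.0015 -1.    ] t 34.75
shift [-0.6 -1.  40.1] yaw -0.0 F [-0.1  -0.77 -0.13] w 0.092
```

View pics/w25.png

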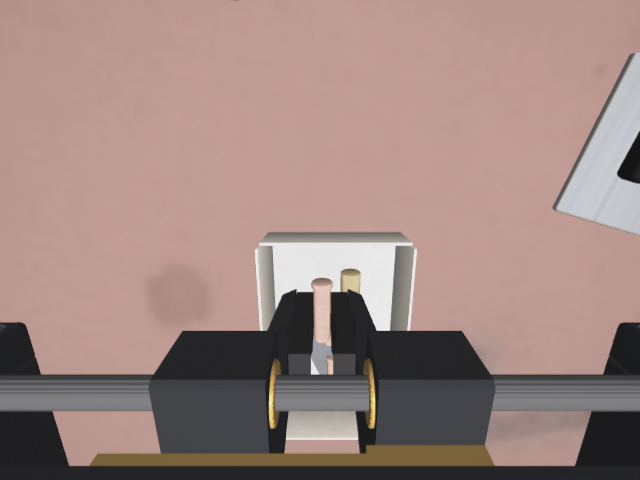

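Emit:
move_arm([
  {"hand": 0.05,"tx": 0,"ty": -1,"tz": 15,"yaw": 0},
  {"hand": 0.05,"tx": 0,"ty": -1,"tz": 28,"yaw": 0},
  {"hand": 0.05,"tx": 0,"ty": -1,"tz": 36,"yaw": 0},
  {"hand": 0.05,"tx": 0,"ty": -1,"tz": 40,"yaw": 0},
  {"hand": 0.05,"tx": 0,"ty": -1,"tz": 40,"yaw": 0},
])

```text
time: 35.38
tool_pos: [0.3664, -0.239, 0.0214]
eef_rot: [0.0, 0.643, 0.766, -0.0]
wrist_force: [-0.2, 0.2, 0.4]
width: 0.094
```

Emit:
move_arm([
  {"hand": 0.05,"tx": 0,"ty": 0,"tz": 2,"yaw": 0},
  {"hand": 0.05,"tx": 0,"ty": 0,"tz": 4,"yaw": 0},
  {"hand": 0.05,"tx": 0,"ty": 0,"tz": 4,"yaw": 0},
])

```text
time: 35.75
tool_pos: [0.3663, -0.239, 0.0172]
eef_rot: [-0.0, 0.643, 0.766, 0.0]
wrist_force: [-0.2, 0.0, 0.6]
width: 0.089
```

Emit:
move_arm([
  {"hand": 0.05,"tx": 0,"ty": 0,"tz": 2,"yaw": 0},
  {"hand": 0.05,"tx": 0,"ty": 0,"tz": 4,"yaw": 0},
  {"hand": 0.05,"tx": 0,"ty": 0,"tz": 5,"yaw": 0},
  {"hand": 0.05,"tx": 0,"ty": 0,"tz": 5,"yaw": 0},
])

```text
time: 36.25
tool_pos: [0.3663, -0.2389, 0.0122]
eef_rot: [-0.0, 0.643, 0.766, 0.0]
wrist_force: [-0.0, -0.1, -0.6]
width: 0.095
```

Emit:
move_arm([
  {"hand": 0.17,"tx": 0,"ty": 0,"tz": 0,"yaw": 0},
  {"hand": 0.17,"tx": 0,"ty": 0,"tz": 0,"yaw": 0},
  {"hand": 0.17,"tx": 0,"ty": 0,"tz": -30,"yaw": 0},
  {"hand": 0.17,"tx": 0,"ty": 0,"tz": -80,"yaw": 0},
  {"hand": 0.3,"tx": 0,"ty": 0,"tz": -130,"yaw": 0},
])

```text
time: 36.88
tool_pos: [0.3661, -0.2387, 0.1437]
eef_rot: [-0.0, 0.643, 0.766, 0.0]
wrist_force: [0.7, -0.4, -0.1]
width: 0.26
```

```bash
python3 - <<'E'
from h import *
snap('wrist','w26');go(.429,.0395,.12,-6);st()
E
```

```text
from [ 0.3678 -0.2404  0.1493] psi 100.03 tilt [-0.008   0.0049 -1.    ] t 36.92
shift [265.2 108.8  27.7] yaw 1.851 F [ 2.23 -2.24  5.79] w 0.291
time 36.925
tool_pos [ 0.3678 -0.2404  0.1493]
eef_rot [ 4.600e-03  6.426e-01  7.662e-01 -7.000e-04]
wrist_force [ 2.233  -2.2394  5.7913]
moment [-0.1117 -0.1191 -0.0552]
width 0.2908
joint_positions [-8.4960e-01  2.8470e-01  1.7395e+00  1.0000e-04  1.1080e+00 -1.0246e+00]
```

View pics/w26.png

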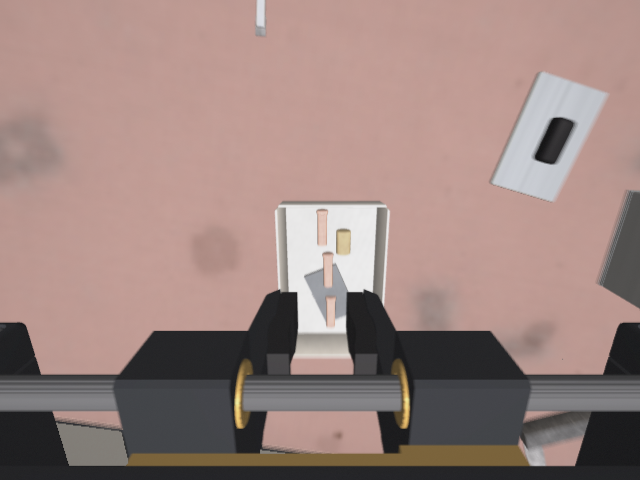

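All three studs are in the tray. Now for the cover, turning the jaws along its y.

Emit:
move_arm([
  {"hand": 0.35,"tx": 25,"ty": 10,"tz": 0,"yaw": 0.18},
  {"hand": 0.35,"tx": 65,"ty": 26,"tz": 0,"yaw": 0.36},
  {"hand": 0.35,"tx": 105,"ty": 43,"tz": 0,"yaw": 0.54},
  {"hand": 0.35,"tx": 150,"ty": 61,"tz": 0,"yaw": 0.72},
  {"hand": 0.35,"tx": 190,"ty": 78,"tz": 0,"yaw": 0.9},
])

```text
time: 37.55
tool_pos: [0.4094, -0.0417, 0.1422]
eef_rot: [0.0, 0.907, 0.42, 0.0]
wrist_force: [-0.0, -0.1, -0.1]
width: 0.352
```

```bash
python3 - <<'E'
from h import *
go(.429,.0395,.13,-6)
E
```

```text
from [ 0.4094 -0.0417  0.1422] psi 49.69 tilt [ 1.e-04  1.e-04 -1.e+00] t 37.55
shift [ 74.6 -37.6  12.2] yaw 0.972 F [-0.02 -0.09 -0.06] w 0.352
```

Emit:
move_arm([
  {"hand": 0.35,"tx": 20,"ty": -10,"tz": 0,"yaw": 0.18},
  {"hand": 0.35,"tx": 45,"ty": -23,"tz": 0,"yaw": 0.36},
  {"hand": 0.35,"tx": 65,"ty": -33,"tz": 5,"yaw": 0.54},
  {"hand": 0.35,"tx": 74,"ty": -37,"tz": 10,"yaw": 0.72},
  {"hand": 0.35,"tx": 74.5,"ty": -37.5,"tz": 12,"yaw": 0.9},
])

```text
time: 38.17
tool_pos: [0.4284, 0.0388, 0.1298]
eef_rot: [-0.0, 1.0, -0.016, -0.0]
wrist_force: [0.6, -1.1, -0.5]
width: 0.349
```

Emit:
move_arm([
  {"hand": 0.35,"tx": 0,"ty": 0,"tz": 0,"yaw": 0.072},
  {"hand": 0.35,"tx": 0,"ty": 0,"tz": 0,"yaw": 0.072},
  {"hand": 0.35,"tx": 0,"ty": 0,"tz": 0,"yaw": 0.072},
])

```text
time: 38.55
tool_pos: [0.4284, 0.0381, 0.1302]
eef_rot: [-0.0, 0.999, -0.049, -0.0]
wrist_force: [-0.4, 0.5, -0.0]
width: 0.35
```

```bash
python3 - <<'E'
from h import *
snap('wrist','w27');go(.429,.0395,.011,-6)
E
```

```text
from [0.4285 0.038  0.1302] psi -5.62 tilt [ 1.e-04 -0.e+00 -1.e+00] t 38.6
shift [  0.4  -1.5 119.2] yaw 0.007 F [-0.76  0.99 -0.51] w 0.346
```

View pics/w27.png

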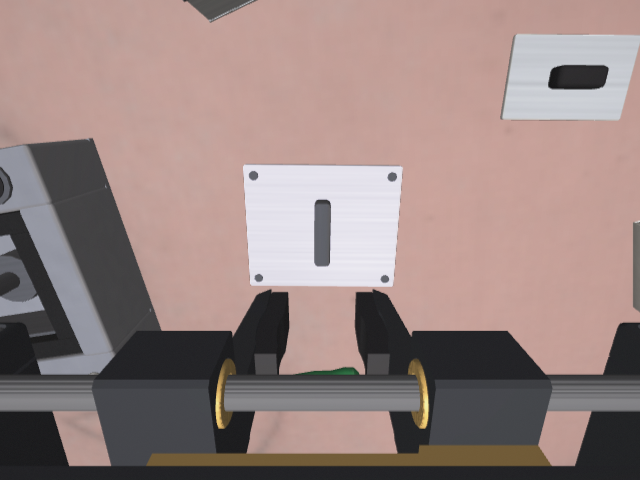

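Emit:
move_arm([
  {"hand": 0.35,"tx": 0.5,"ty": -0.3,"tz": 45,"yaw": 0.005},
  {"hand": 0.35,"tx": 0.5,"ty": -0.3,"tz": 85,"yaw": 0.005},
  {"hand": 0.35,"tx": 0.5,"ty": -0.3,"tz": 108,"yaw": 0.005},
  {"hand": 0.35,"tx": 0.5,"ty": -0.3,"tz": 115,"yaw": 0.005},
  {"hand": 0.35,"tx": 0.5,"ty": -0.3,"tz": 117,"yaw": 0.005},
])

```text
time: 39.22
tool_pos: [0.4293, 0.0383, 0.0135]
eef_rot: [0.0, 0.999, -0.052, 0.0]
wrist_force: [-0.2, 0.9, 1.2]
width: 0.343
```

Emit:
move_arm([
  {"hand": 0.05,"tx": 0,"ty": 0,"tz": 1,"yaw": 0},
  {"hand": 0.05,"tx": 0,"ty": 0,"tz": 1,"yaw": 0},
  {"hand": 0.05,"tx": 0,"ty": 0,"tz": 1,"yaw": 0},
  {"hand": 0.05,"tx": 0,"ty": 0,"tz": 1,"yaw": 0},
  {"hand": 0.05,"tx": 0,"ty": 0,"tz": 1,"yaw": 0},
], squeeze=40)

```text
time: 39.85
tool_pos: [0.4293, 0.0382, 0.0128]
eef_rot: [0.0, 0.999, -0.052, 0.001]
wrist_force: [-1.1, -0.3, 6.6]
width: 0.132
```

```bash
python3 - <<'E'
from h import *
snap('wrist','w28');st()
E
```

```text
time 39.9
tool_pos [0.4293 0.0382 0.0128]
eef_rot [ 1.000e-04  9.986e-01 -5.200e-02  6.000e-04]
wrist_force [-1.2331 -0.322   6.1818]
moment [-0.0232  0.1259 -0.0307]
width 0.1327
joint_positions [-1.8730e-01  5.1750e-01  1.9197e+00 -1.0000e-04  7.0320e-01  1.4876e+00]
```

View pics/w28.png

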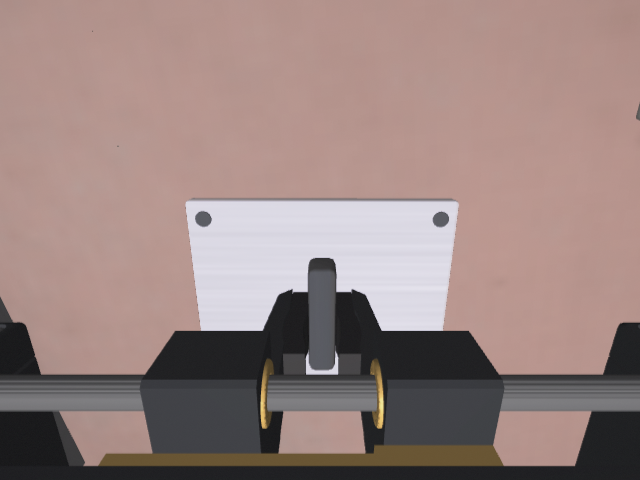

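Emit:
move_arm([
  {"hand": 0.05,"tx": 0,"ty": 0,"tz": -5,"yaw": 0},
  {"hand": 0.05,"tx": 0,"ty": 0,"tz": -20,"yaw": 0},
  {"hand": 0.05,"tx": 0,"ty": 0,"tz": -50,"yaw": 0},
  {"hand": 0.05,"tx": 0,"ty": 0,"tz": -90,"yaw": 0},
  {"hand": 0.05,"tx": 0,"ty": 0,"tz": -120,"yaw": 0},
])

```text
time: 40.52
tool_pos: [0.4288, 0.0384, 0.1338]
eef_rot: [0.0, 0.999, -0.052, 0.0]
wrist_force: [0.6, 0.1, -2.6]
width: 0.135
```

```bash
python3 - <<'E'
from h import *
snap('wrist','w29');snap('scene','s29');go(.4185,.280,.13,3.6)
E
```

```text
from [0.43   0.0382 0.1346] psi -5.95 tilt [ 5.4e-03  4.0e-04 -1.0e+00] t 40.62
shift [ -36.6 -239.3    4.3] yaw -0.167 F [ 0.06 -0.34 -3.2 ] w 0.136
```

View pics/w29.png

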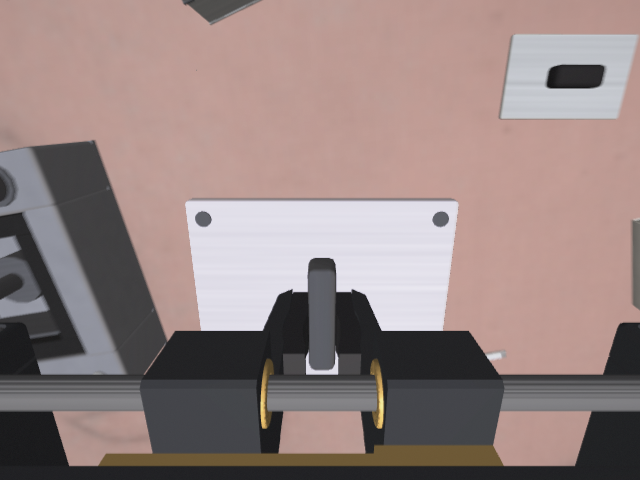

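View pics/s29.png

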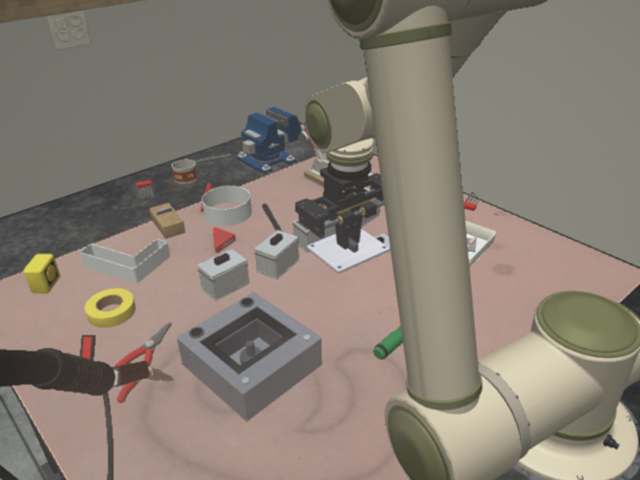

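```bash
python3 - <<'E'
from h import *
for fn,z in(('w28',.008),('w29',.134-.0128+.008)):
    a=atz(fn,(187,203),z);b=atz(fn,(457.5,203),z);m=(a+b)/2;d=a-b
    print(fn,a.round(4),b.round(4),m.round(4),np.linalg.norm(d).round(4),np.degrees(np.arctan2(-d[0],d[1])).round(2))
E
```

```text
w28 [0.4848 0.0916 0.008 ] [ 0.4727 -0.0246  0.008 ] [0.4788 0.0335 0.008 ] 0.1168 -5.96
w29 [0.4844 0.0917 0.1292] [ 0.4722 -0.0244  0.1292] [0.4783 0.0336 0.1292] 0.1167 -5.96
```

```bash
python3 - <<'E'
from h import *
crop('t22',155,250,255,360,6,'c30');crop('s29',175,290,325,415,5,'c31')
E
```

```text
(no output)
```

View pics/c30.png

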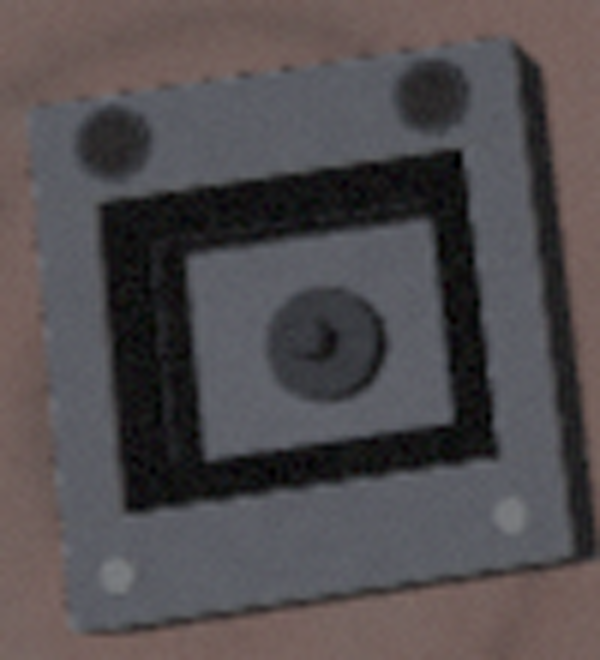

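View pics/c31.png

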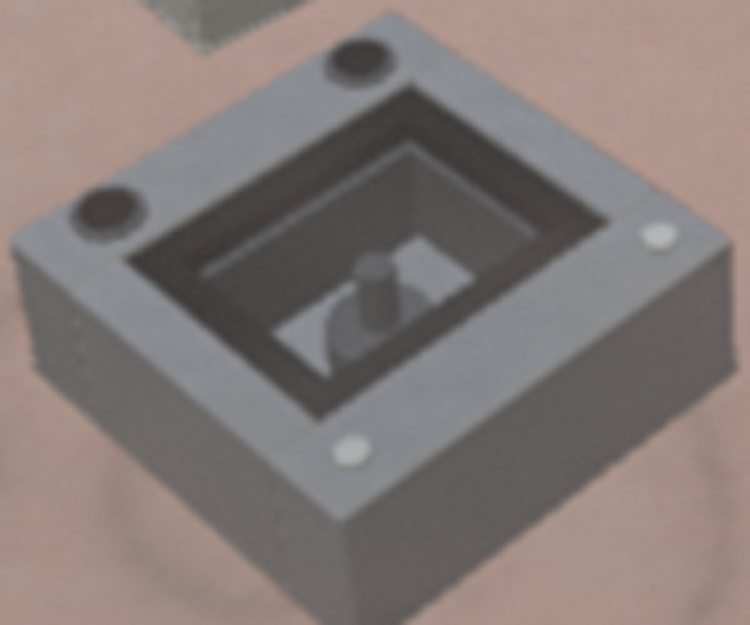

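```bash
python3 - <<'E'
from h import *
A=lambda q:uc(q,155,250,6);B=lambda q:uc(q,175,290,5)
def rep(n,w):
    w=np.array(w);x=w[0]+w[1]-w[2]-w[3];y=w[1]+w[2]-w[0]-w[3]
    print(n,w.mean(0).round(4),'x-yaw',np.degrees(np.arctan2(x[1],x[0])).round(2),'y-yaw',np.degrees(np.arctan2(-y[0],y[1])).round(2),(np.linalg.norm(x)/2).round(4),(np.linalg.norm(y)/2).round(4))
# order: +x-y, +x+y, -x+y, -x-y
rep('top reb',[atz('t22',A(q),.065) for q in[(463,150),(98,203),(127,512),(497,457)]])
rep('top foot',[atz('t22',A(q),.065) for q in[(515,38),(28,105),(75,633),(577,560)]])
rep('sc reb',[atz('s29',B(q),.065) for q in[(410,84),(126,260),(319,421),(610,220)]])
rep('sc foot',[atz('s29',B(q),.065) for q in[(390,10),(12,242),(341,522),(735,240)]])
print('ballast floor centre', atz('t22',A((325,345)),.026))
E
```

```text
top reb [0.4185 0.2806 0.065 ] x-yaw 3.92 y-yaw 3.55 0.1052 0.1253
top foot [0.4183 0.2798 0.065 ] x-yaw 4.0 y-yaw 3.24 0.1793 0.1685
sc reb [0.4186 0.2796 0.065 ] x-yaw 3.84 y-yaw 4.06 0.104 0.125
sc foot [0.4183 0.279  0.065 ] x-yaw 3.88 y-yaw 4.39 0.178 0.1686
ballast floor centre [0.41612445 0.27969462 0.026     ]
```

Emit:
move_arm([
  {"hand": 0.05,"tx": -6,"ty": -40,"tz": 0,"yaw": -0.03},
  {"hand": 0.05,"tx": -15,"ty": -90,"tz": 0,"yaw": -0.08},
  {"hand": 0.05,"tx": -24,"ty": -145,"tz": 0,"yaw": -0.12},
  {"hand": 0.05,"tx": -32,"ty": -195,"tz": 0,"yaw": -0.17},
  {"hand": 0.05,"tx": -36,"ty": -232,"tz": 0,"yaw": -0.17},
])

```text
time: 41.25
tool_pos: [0.4162, 0.2746, 0.1307]
eef_rot: [0.0, 0.999, 0.034, -0.001]
wrist_force: [1.0, -1.1, -2.7]
width: 0.13
```

Emit:
move_arm([
  {"hand": 0.05,"tx": 0,"ty": 0,"tz": 0,"yaw": 0},
  {"hand": 0.05,"tx": 0,"ty": 0,"tz": 0,"yaw": 0},
])

```text
time: 41.5
tool_pos: [0.4168, 0.2722, 0.1312]
eef_rot: [0.0, 0.999, 0.033, -0.001]
wrist_force: [0.2, 0.6, -3.1]
width: 0.135
```

```bash
python3 - <<'E'
from h import *
go(.4194,.2796,.09,3.8)
E
```

```text
from [0.4168 0.2722 0.1312] psi 3.78 tilt [-2.1e-03  8.0e-04 -1.0e+00] t 41.5
shift [ 3.2 -7.2 41.2] yaw -0.0 F [ 0.17  0.55 -3.09] w 0.135
```

Emit:
move_arm([
  {"hand": 0.05,"tx": 2,"ty": -5,"tz": 15,"yaw": 0},
  {"hand": 0.05,"tx": 2.5,"ty": -7.2,"tz": 32,"yaw": 0},
  {"hand": 0.05,"tx": 2.5,"ty": -7.2,"tz": 40,"yaw": 0},
  {"hand": 0.05,"tx": 2.5,"ty": -7.2,"tz": 41,"yaw": 0},
  {"hand": 0.05,"tx": 2.5,"ty": -7.2,"tz": 41,"yaw": 0},
])

```text
time: 42.12
tool_pos: [0.4196, 0.28, 0.0915]
eef_rot: [-0.0, 0.999, 0.033, 0.0]
wrist_force: [-0.3, -0.5, -2.0]
width: 0.134
```

```bash
python3 - <<'E'
from h import *
go(.4194,.2796,.076,3.8);snap('wrist','w32');snap('scene','s32');crop('s32',165,270,345,420,4.4,'c32')
E
```

```text
from [0.4196 0.28   0.0915] psi 3.76 tilt [ 5.e-04 -1.e-04 -1.e+00] t 42.12
shift [-0.2  0.4 15.5] yaw -0.001 F [-0.28 -0.53 -1.98] w 0.134
```

View pics/w32.png

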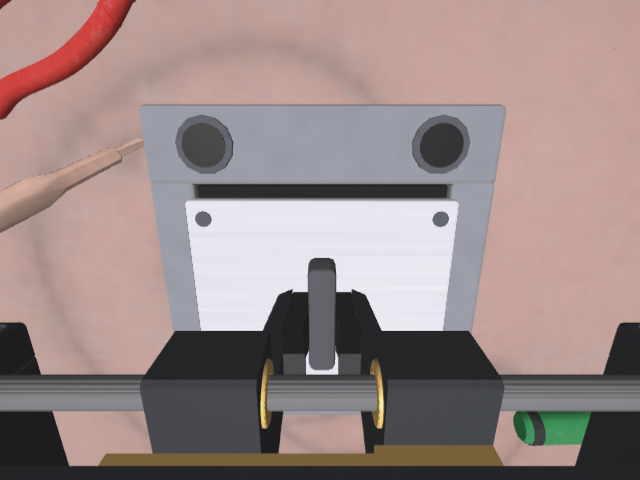

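View pics/c32.png

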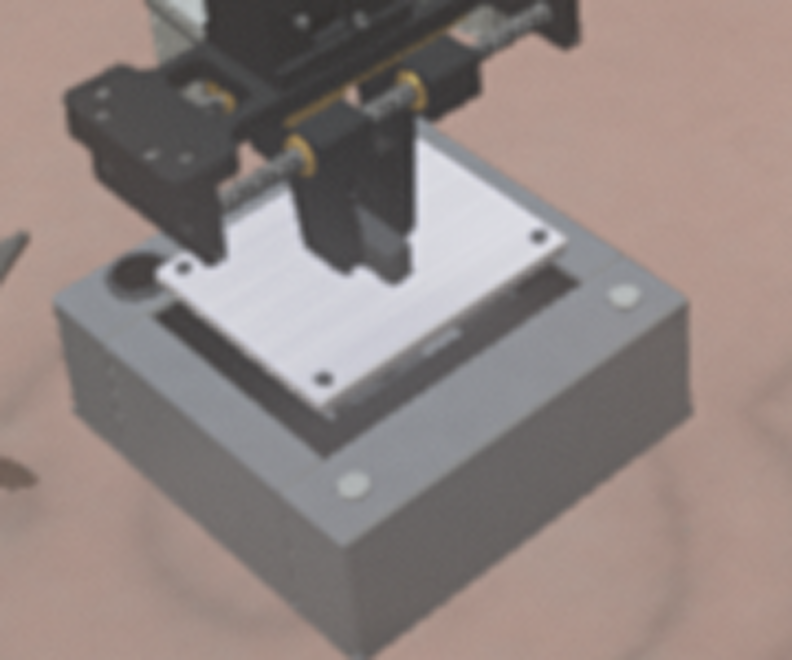

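```bash
python3 - <<'E'
from h import *
print('cover far', atz('w32',(322.5,202.5),.0915-.0128+.008))
print('reb far L,R,mid', atz('w32',(193,184),.065),atz('w32',(452,184),.065),atz('w32',(322.5,183.5),.065))
print('foot far', atz('w32',(141,105),.065),atz('w32',(505,105),.065))
E
```

```text
cover far [0.46945966 0.28350935 0.0867    ]
reb far L,R,mid [0.46954128 0.34651366 0.065     ] [0.47777189 0.22107693 0.065     ] [0.47390146 0.28378018 0.065     ]
foot far [0.50411649 0.36822502 0.065     ] [0.51486488 0.20370153 0.065     ]
```

Emit:
move_arm([
  {"hand": 0.05,"tx": 1,"ty": 0,"tz": 5,"yaw": 0},
  {"hand": 0.05,"tx": 1,"ty": 0,"tz": 9,"yaw": 0},
  {"hand": 0.05,"tx": 1,"ty": 0,"tz": 12,"yaw": 0},
  {"hand": 0.05,"tx": 1,"ty": 0,"tz": 14,"yaw": 0},
  {"hand": 0.05,"tx": 1,"ty": 0,"tz": 15,"yaw": 0},
])

```text
time: 42.85
tool_pos: [0.4203, 0.2802, 0.0761]
eef_rot: [0.0, 0.999, 0.033, -0.0]
wrist_force: [0.4, -0.3, -2.4]
width: 0.13
```

```bash
python3 - <<'E'
from h import *
snap('wrist','w33');st()
E
```

```text
time 42.9
tool_pos [0.4203 0.2802 0.0761]
eef_rot [ 0.000e+00  9.995e-01  3.290e-02 -1.000e-04]
wrist_force [-0.507   0.2963 -1.5128]
moment [0.0019 0.019  0.0277]
width 0.1286
joint_positions [0.3532 0.4912 1.656  0.     0.9946 1.8581]
```

View pics/w33.png

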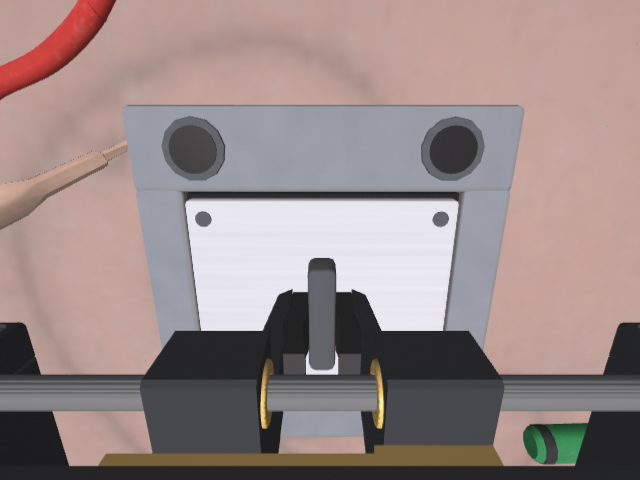

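The cover has entered the rebate with no contact force. I'll lower it onto the seat and release.

Emit:
move_arm([
  {"hand": 0.05,"tx": 0,"ty": 0,"tz": 0.5,"yaw": 0},
  {"hand": 0.05,"tx": 0,"ty": 0,"tz": 1,"yaw": 0},
  {"hand": 0.05,"tx": 0,"ty": 0,"tz": 1.5,"yaw": 0},
  {"hand": 0.05,"tx": 0,"ty": 0,"tz": 1.5,"yaw": 0},
])

```text
time: 43.4
tool_pos: [0.4204, 0.2802, 0.0748]
eef_rot: [-0.0, 0.999, 0.033, 0.0]
wrist_force: [0.6, 0.1, -0.4]
width: 0.13
```

Emit:
move_arm([
  {"hand": 0.3,"tx": 0,"ty": 0,"tz": 0,"yaw": 0},
  {"hand": 0.3,"tx": 0,"ty": 0,"tz": 0,"yaw": 0},
  {"hand": 0.3,"tx": 0,"ty": 0,"tz": -20,"yaw": 0},
  {"hand": 0.15,"tx": 0,"ty": 0,"tz": -40,"yaw": 0},
  {"hand": 0,"tx": 0,"ty": 0,"tz": -60,"yaw": 0},
])

```text
time: 44.02
tool_pos: [0.4203, 0.2802, 0.1355]
eef_rot: [-0.0, 0.999, 0.033, 0.0]
wrist_force: [0.8, -0.1, 0.8]
width: 0.099
```

```bash
python3 - <<'E'
from h import *
snap('wrist','w34');snap('scene','s34');crop('s34',165,270,345,420,4.4,'c34');st()
E
```

```text
time 44.125
tool_pos [0.4212 0.2805 0.1364]
eef_rot [-6.000e-04  9.995e-01  3.300e-02  1.900e-03]
wrist_force [ 0.4738 -0.9157 -0.4954]
moment [ 0.0384  0.0155 -0.0188]
width 0.0113
joint_positions [0.3533 0.4071 1.5826 0.     1.1479 1.8581]
```

View pics/w34.png

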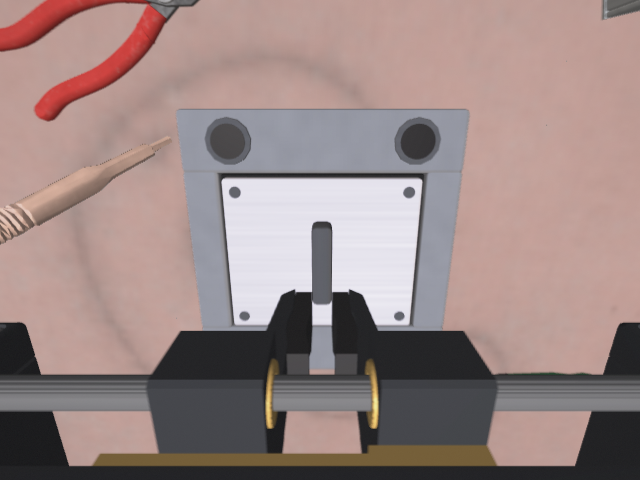

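View pics/c34.png

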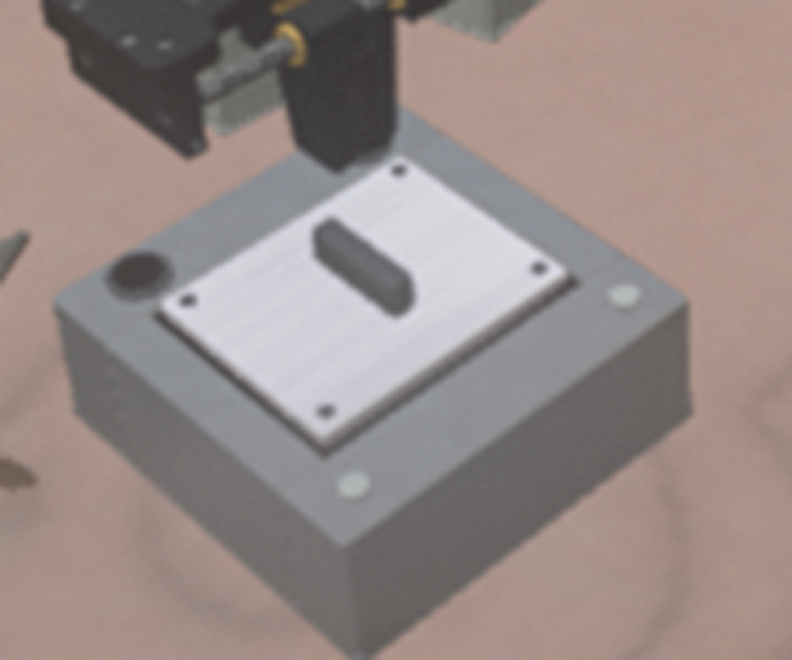

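The cover lies evenly in the rebate, standing about 5 mm proud. I'll press on its bar with closed fingers: top expected at 0.088, flush at 0.083.

Emit:
move_arm([
  {"hand": 0,"tx": -0.5,"ty": 0,"tz": 20,"yaw": 0},
  {"hand": 0,"tx": -0.5,"ty": 0,"tz": 35,"yaw": 0},
  {"hand": 0,"tx": -0.5,"ty": 0,"tz": 42,"yaw": 0},
  {"hand": 0,"tx": -0.5,"ty": 0,"tz": 44,"yaw": 0},
  {"hand": 0,"tx": -0.5,"ty": 0,"tz": 44,"yaw": 0},
])

```text
time: 44.75
tool_pos: [0.42, 0.2802, 0.0909]
eef_rot: [-0.0, 0.999, 0.033, 0.0]
wrist_force: [-1.0, 0.5, 0.5]
width: 0.003
```

Emit:
move_arm([
  {"hand": 0,"tx": 0,"ty": 0,"tz": 1,"yaw": 0},
  {"hand": 0,"tx": 0,"ty": 0,"tz": 2,"yaw": 0},
  {"hand": 0,"tx": 0,"ty": 0,"tz": 3,"yaw": 0},
  {"hand": 0,"tx": 0,"ty": 0,"tz": 4,"yaw": 0},
])

```text
time: 45.25
tool_pos: [0.42, 0.2802, 0.0873]
eef_rot: [-0.0, 0.999, 0.033, 0.0]
wrist_force: [-1.7, -2.2, 7.8]
width: 0.005
```

Emit:
move_arm([
  {"hand": 0,"tx": 0,"ty": 0,"tz": 1,"yaw": 0},
  {"hand": 0,"tx": 0,"ty": 0,"tz": 2,"yaw": 0},
  {"hand": 0,"tx": 0,"ty": 0,"tz": 3,"yaw": 0},
  {"hand": 0,"tx": 0,"ty": 0,"tz": 3,"yaw": 0},
])

```text
time: 45.75
tool_pos: [0.4199, 0.2802, 0.0843]
eef_rot: [-0.0, 0.999, 0.033, 0.0]
wrist_force: [-1.5, 0.0, 4.8]
width: 0.0
```

Emit:
move_arm([
  {"hand": 0,"tx": 0,"ty": 0,"tz": 0.7,"yaw": 0},
  {"hand": 0,"tx": 0,"ty": 0,"tz": 1.4,"yaw": 0},
  {"hand": 0,"tx": 0,"ty": 0,"tz": 2,"yaw": 0},
  {"hand": 0,"tx": 0,"ty": 0,"tz": 2,"yaw": 0},
])

```text
time: 46.25
tool_pos: [0.4201, 0.2803, 0.0833]
eef_rot: [-0.0, 0.999, 0.033, 0.001]
wrist_force: [-3.7, -1.8, 16.2]
width: 0.005
```

Emit:
move_arm([
  {"hand": 0,"tx": 0,"ty": 0,"tz": 0.5,"yaw": 0},
  {"hand": 0,"tx": 0,"ty": 0,"tz": 0.8,"yaw": 0},
  {"hand": 0,"tx": 0,"ty": 0,"tz": 0.8,"yaw": 0},
])

```text
time: 46.62
tool_pos: [0.4202, 0.2803, 0.0832]
eef_rot: [-0.0, 0.999, 0.033, 0.001]
wrist_force: [-6.9, -3.4, 24.9]
width: 0.005
```

A hard stop: z holds at 0.0832 while the force rises from 16 to 25 N, so the seat is fully down. I'll retract and look.

Emit:
move_arm([
  {"hand": 0,"tx": 0,"ty": 0,"tz": -10,"yaw": 0},
  {"hand": 0.3,"tx": 0,"ty": 0,"tz": -40,"yaw": 0},
  {"hand": 0.35,"tx": 0,"ty": 40,"tz": -70,"yaw": -0.1},
  {"hand": 0.35,"tx": 0,"ty": 90,"tz": -70,"yaw": -0.28},
  {"hand": 0.35,"tx": 0,"ty": 140,"tz": -70,"yaw": -0.46},
])

```text
time: 47.25
tool_pos: [0.4291, 0.1442, 0.1514]
eef_rot: [0.0, 0.967, 0.254, 0.001]
wrist_force: [1.4, 0.4, -0.0]
width: 0.347
```

```bash
python3 - <<'E'
from h import *
snap('scene','s35');crop('s35',165,270,345,420,4.4,'c35');go(.5215,-.1398,.12,84)
snap('top','t35')
E
```

```text
from [0.4295 0.1404 0.1512] psi 29.98 tilt [-4.0e-04  1.7e-03 -1.0e+00] t 47.3
shift [-60.3 288.7  31.7] yaw -0.943 F [ 3.14 -0.62 -0.48] w 0.35
```

View pics/c35.png

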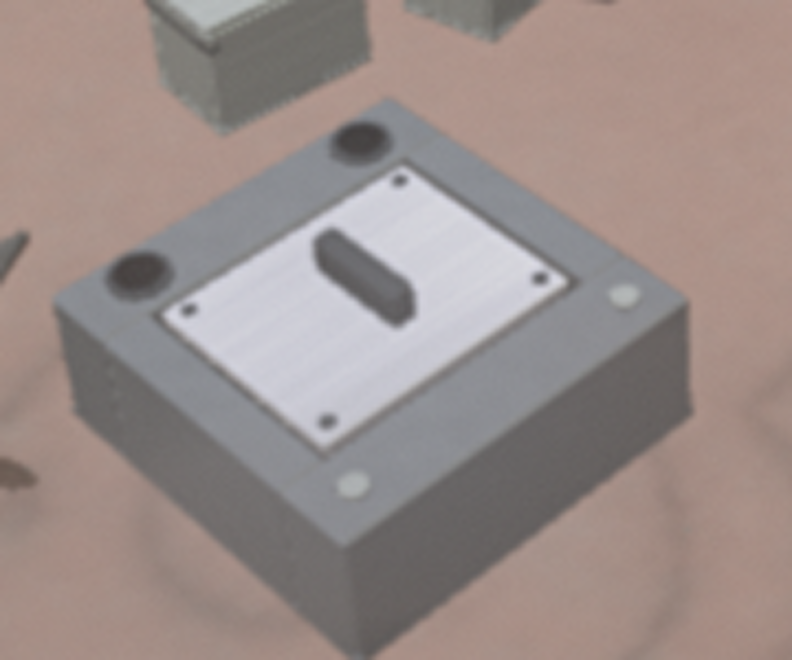

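View pics/t35.png

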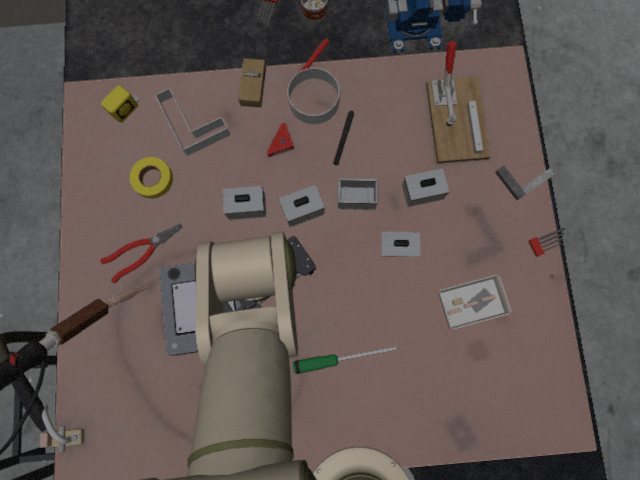

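The cover is flush. Now the lid, lying where I set it at (0.5215, -0.140).

Emit:
move_arm([
  {"hand": 0.35,"tx": -10,"ty": 45,"tz": 0,"yaw": -0.17},
  {"hand": 0.35,"tx": -20,"ty": 100,"tz": 0,"yaw": -0.34},
  {"hand": 0.35,"tx": -32,"ty": 155,"tz": 0,"yaw": -0.51},
  {"hand": 0.35,"tx": -44,"ty": 210,"tz": 0,"yaw": -0.68},
  {"hand": 0.35,"tx": -55,"ty": 260,"tz": 5,"yaw": -0.85},
])

```text
time: 47.98
tool_pos: [0.5081, -0.1099, 0.1462]
eef_rot: [0.0, 0.777, 0.629, 0.0]
wrist_force: [1.1, 0.6, 0.0]
width: 0.348
```

```bash
python3 - <<'E'
from h import *
go(.5215,-.1398,.12,84)
E
```

```text
from [ 0.5081 -0.1099  0.1462] psi 77.99 tilt [ 1.0e-04  1.1e-03 -1.0e+00] t 47.98
shift [-26.5  19.3  26.2] yaw -0.105 F [1.1  0.61 0.04] w 0.348
```

Emit:
move_arm([
  {"hand": 0.35,"tx": -20,"ty": 14,"tz": 10,"yaw": -0.105},
  {"hand": 0.35,"tx": -26.5,"ty": 19,"tz": 26,"yaw": -0.105},
  {"hand": 0.35,"tx": -26.5,"ty": 19,"tz": 26,"yaw": -0.105},
  {"hand": 0.35,"tx": -26.5,"ty": 19,"tz": 26,"yaw": -0.105},
])

```text
time: 48.48
tool_pos: [0.5201, -0.1371, 0.1202]
eef_rot: [-0.0, 0.744, 0.668, 0.0]
wrist_force: [-0.0, -0.8, 0.4]
width: 0.349
```

```bash
python3 - <<'E'
from h import *
snap('wrist','w36');go(.5215,-.1398,.012,84)
E
```

```text
from [ 0.5202 -0.1373  0.1204] psi 83.8 tilt [-1.e-04  4.e-04 -1.e+00] t 48.52
shift [ -2.3   1.5 108.4] yaw -0.004 F [0.04 0.17 0.57] w 0.353
```

View pics/w36.png

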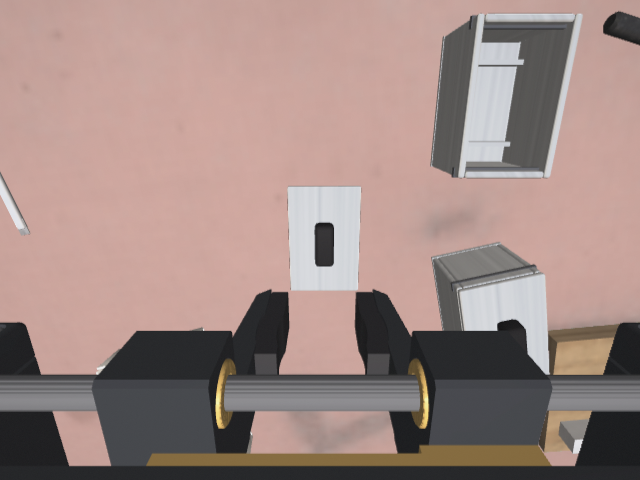

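Emit:
move_arm([
  {"hand": 0.35,"tx": -2.3,"ty": 1.2,"tz": 45,"yaw": 0},
  {"hand": 0.35,"tx": -2.3,"ty": 1.2,"tz": 80,"yaw": 0},
  {"hand": 0.35,"tx": -2.3,"ty": 1.2,"tz": 100,"yaw": 0},
  {"hand": 0.35,"tx": -2.3,"ty": 1.2,"tz": 106,"yaw": 0},
  {"hand": 0.35,"tx": -2.3,"ty": 1.2,"tz": 107,"yaw": 0},
])

```text
time: 49.15
tool_pos: [0.5215, -0.1406, 0.0136]
eef_rot: [0.0, 0.744, 0.668, 0.0]
wrist_force: [-0.0, -0.1, 1.1]
width: 0.352
```

Emit:
move_arm([
  {"hand": 0.05,"tx": 0,"ty": 0,"tz": 1.5,"yaw": 0},
  {"hand": 0.05,"tx": 0,"ty": 0,"tz": 1.5,"yaw": 0},
  {"hand": 0.05,"tx": 0,"ty": 0,"tz": 1.5,"yaw": 0},
  {"hand": 0.05,"tx": 0,"ty": 0,"tz": 1.5,"yaw": 0},
  {"hand": 0.05,"tx": 0,"ty": 0,"tz": 1.5,"yaw": 0},
], squeeze=20)

```text
time: 49.78
tool_pos: [0.5214, -0.1409, 0.0121]
eef_rot: [0.0, 0.744, 0.668, 0.0]
wrist_force: [-1.2, 0.5, 5.6]
width: 0.155
```

Emit:
move_arm([
  {"hand": 0.05,"tx": 0,"ty": 0,"tz": -10,"yaw": 0},
  {"hand": 0.05,"tx": 0,"ty": 0,"tz": -40,"yaw": 0},
  {"hand": 0.05,"tx": 0,"ty": 0,"tz": -80,"yaw": 0},
  {"hand": 0.05,"tx": 0,"ty": 0,"tz": -115,"yaw": 0},
  {"hand": 0.05,"tx": 0,"ty": 0,"tz": -125,"yaw": 0},
])

```text
time: 50.4
tool_pos: [0.5217, -0.1411, 0.1385]
eef_rot: [0.002, 0.744, 0.668, 0.001]
wrist_force: [-0.3, -0.2, -0.9]
width: 0.155
```

```bash
python3 - <<'E'
from h import *
snap('wrist','w37');go(.6362,-.0552,.13,84)
for fn in('w36',):
    w=np.array([atz(fn,q,.058) for q in[(473,14),(582,14),(550,177),(453,177)]]);print(w.round(4),w.mean(0))
E
```

```text
from [ 0.5216 -0.141   0.1384] psi 83.79 tilt [-0.0011  0.0029 -1.    ] t 50.45
shift [ 97.7 104.6   8.6] yaw -0.004 F [0.88 0.24 0.4 ] w 0.158
[[ 0.6115 -0.0115  0.058 ]
 [ 0.6665 -0.0175  0.058 ]
 [ 0.6582 -0.0996  0.058 ]
 [ 0.6021 -0.0935  0.058 ]] [ 0.63455642 -0.05552008  0.058     ]
```

View pics/w37.png

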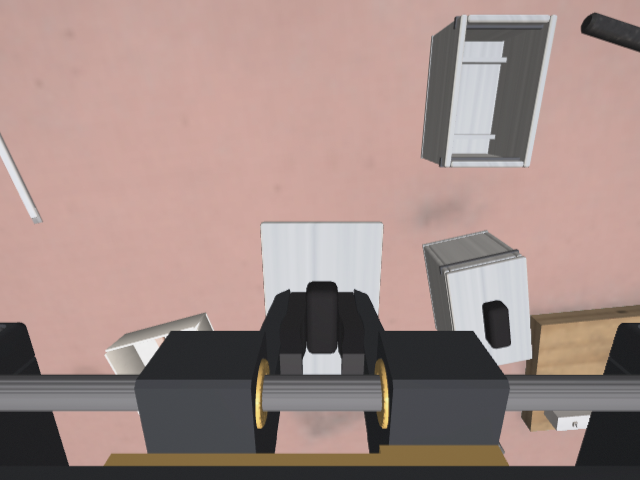

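```bash
python3 - <<'E'
from h import *
a=cv2.imread('pics/t6.png')[165:220,325:382];b=cv2.imread('pics/t35.png')[165:220,325:382]
g=lambda i:cv2.GaussianBlur(cv2.cvtColor(i,cv2.COLOR_BGR2GRAY),(3,3),0).astype(np.float32)
A,B=g(a),g(b)
m=np.s_[10:50,5:57]
cut=lambda X:np.ascontiguousarray(np.vstack([X[8:22],X[36:48]]))
print(cv2.phaseCorrelate(A,B))
crop('t35',325,165,395,220,11,'c37')
E
```

```text
((0.013808953199070828, 0.08718426669333468), 0.6734383408228556)
```

View pics/c37.png

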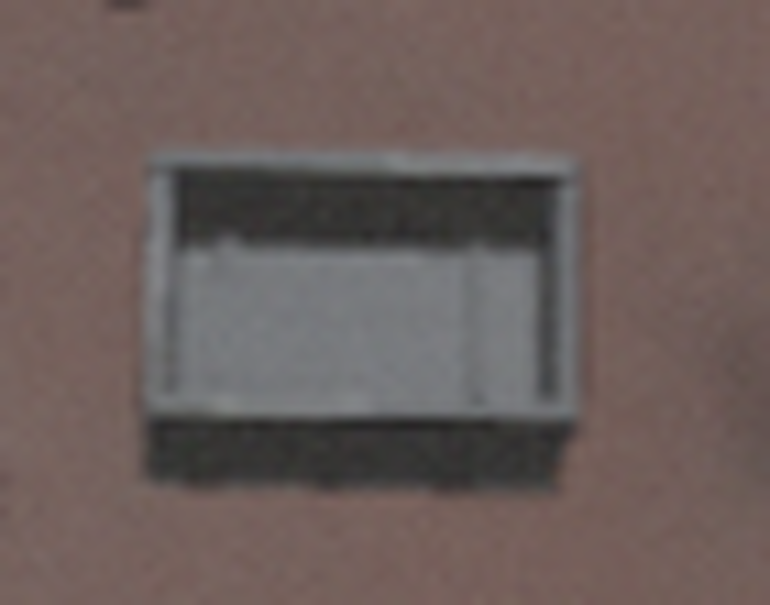

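The box hasn't moved since the lid came off. I'll take the lid back to the same tool pose.

Emit:
move_arm([
  {"hand": 0.05,"tx": 25,"ty": 27,"tz": 0,"yaw": 0},
  {"hand": 0.05,"tx": 60,"ty": 64,"tz": 0,"yaw": 0},
  {"hand": 0.05,"tx": 90,"ty": 96,"tz": 0,"yaw": -0.004},
  {"hand": 0.05,"tx": 97,"ty": 104,"tz": 0,"yaw": -0.004},
  {"hand": 0.05,"tx": 97,"ty": 104,"tz": 30,"yaw": -0.004},
])

```text
time: 51.08
tool_pos: [0.6358, -0.0556, 0.1064]
eef_rot: [0.001, 0.743, 0.67, 0.001]
wrist_force: [0.8, -0.3, -0.1]
width: 0.157
```

Emit:
move_arm([
  {"hand": 0.05,"tx": 0,"ty": 0,"tz": 0,"yaw": 0},
  {"hand": 0.05,"tx": 0,"ty": 0,"tz": 0,"yaw": 0},
])

```text
time: 51.32
tool_pos: [0.6349, -0.0562, 0.1069]
eef_rot: [0.0, 0.743, 0.669, 0.0]
wrist_force: [-0.4, -0.1, -0.4]
width: 0.16
```

```bash
python3 - <<'E'
from h import *
snap('wrist','w38');go(.6362,-.0557,.074,84)
E
```

```text
from [ 0.6351 -0.0562  0.1074] psi 83.98 tilt [-2.e-04  1.e-03 -1.e+00] t 51.38
shift [ 0.6  1.  33.4] yaw -0.0 F [-0.09 -0.26 -0.1 ] w 0.152
```

View pics/w38.png

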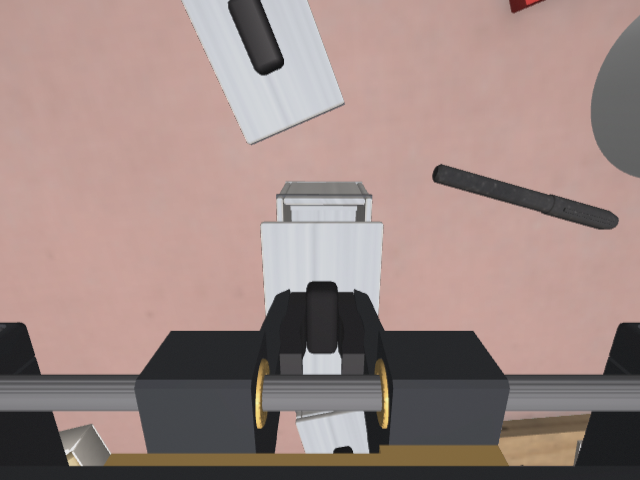

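Emit:
move_arm([
  {"hand": 0.05,"tx": 0.6,"ty": 1,"tz": 12,"yaw": 0},
  {"hand": 0.05,"tx": 0.6,"ty": 1,"tz": 24,"yaw": 0},
  {"hand": 0.05,"tx": 0.6,"ty": 1,"tz": 31,"yaw": 0},
  {"hand": 0.05,"tx": 0.6,"ty": 1,"tz": 33,"yaw": 0},
  {"hand": 0.05,"tx": 0.6,"ty": 1,"tz": 33,"yaw": 0},
])

```text
time: 52.0
tool_pos: [0.6362, -0.0552, 0.0735]
eef_rot: [0.0, 0.743, 0.669, 0.0]
wrist_force: [0.1, 0.1, -0.8]
width: 0.161
```

```bash
python3 - <<'E'
from h import *
snap('wrist','w39');go(.6362,-.0557,.065,84)
a=atz('w39',(262,224),sensors.read_state()['tool_pos'][2]-.0017);b=atz('w39',(383,224),sensors.read_state()['tool_pos'][2]-.0017);print((a+b)/2)
E
```

```text
from [ 0.6363 -0.0552  0.0737] psi 84.02 tilt [-1.e-04  5.e-04 -1.e+00] t 52.05
shift [-0.5 -0.   8.7] yaw 0.0 F [-0.04 -0.03 -1.  ] w 0.153
[ 0.64124183 -0.01390164  0.07200646]
```

View pics/w39.png

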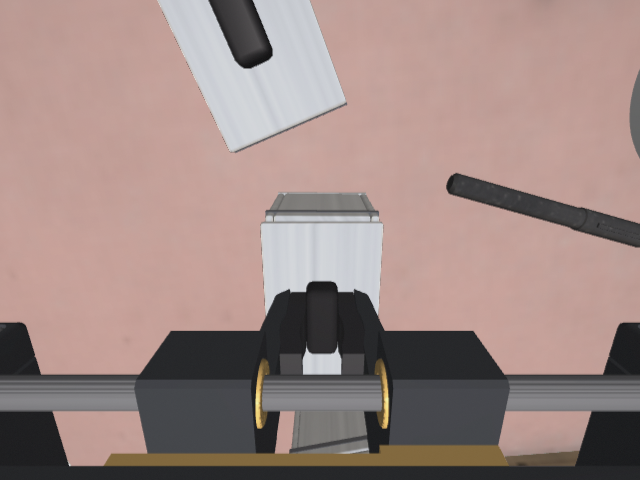

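Emit:
move_arm([
  {"hand": 0.05,"tx": 0,"ty": 0,"tz": 3,"yaw": 0},
  {"hand": 0.05,"tx": 0,"ty": 0,"tz": 5,"yaw": 0},
  {"hand": 0.05,"tx": 0,"ty": 0,"tz": 7,"yaw": 0},
  {"hand": 0.05,"tx": 0,"ty": 0,"tz": 8,"yaw": 0},
  {"hand": 0.05,"tx": 0,"ty": 0,"tz": 8,"yaw": 0},
])

```text
time: 52.68
tool_pos: [0.6361, -0.0552, 0.0654]
eef_rot: [-0.0, 0.743, 0.669, -0.0]
wrist_force: [0.5, -0.3, 0.3]
width: 0.157
```

Emit:
move_arm([
  {"hand": 0.05,"tx": 0,"ty": 0,"tz": 0.5,"yaw": 0},
  {"hand": 0.05,"tx": 0,"ty": 0,"tz": 0.5,"yaw": 0},
  {"hand": 0.3,"tx": 0,"ty": 0,"tz": 0.2,"yaw": 0},
  {"hand": 0.3,"tx": 0,"ty": 0,"tz": 0,"yaw": 0},
  {"hand": 0.3,"tx": 0,"ty": 0,"tz": -15,"yaw": 0},
])

```text
time: 53.3
tool_pos: [0.6356, -0.055, 0.0801]
eef_rot: [-0.001, 0.743, 0.669, -0.001]
wrist_force: [0.6, 0.0, 0.0]
width: 0.303
```

Emit:
move_arm([
  {"hand": 0.4,"tx": 0,"ty": 0,"tz": -40,"yaw": 0},
  {"hand": 0.4,"tx": -20,"ty": -20,"tz": -90,"yaw": 0},
  {"hand": 0.4,"tx": -60,"ty": -60,"tz": -120,"yaw": 0},
  {"hand": 0.4,"tx": -100,"ty": -100,"tz": -120,"yaw": 0},
  {"hand": 0.4,"tx": -140,"ty": -110,"tz": -120,"yaw": 0},
])

```text
time: 53.92
tool_pos: [0.5103, -0.1835, 0.2025]
eef_rot: [0.001, 0.743, 0.669, 0.0]
wrist_force: [1.3, -0.3, -0.1]
width: 0.403
```

Emit:
move_arm([
  {"hand": 0.4,"tx": -50,"ty": -20,"tz": 0,"yaw": 0},
  {"hand": 0.4,"tx": -100,"ty": -40,"tz": 0,"yaw": 0},
  {"hand": 0.4,"tx": -150,"ty": -60,"tz": 0,"yaw": 0},
  {"hand": 0.4,"tx": -150,"ty": -60,"tz": 0,"yaw": 0},
])

```text
time: 54.42
tool_pos: [0.4354, -0.3285, 0.2013]
eef_rot: [0.001, 0.745, 0.668, -0.0]
wrist_force: [-0.7, -0.1, 0.6]
width: 0.398
```

```bash
python3 - <<'E'
from h import *
st();snap('scene','s40');snap('top','t40');snap('wrist','w40')
crop('s40',190,175,390,325,4,'c40');crop('t40',150,160,470,400,2.5,'c41');crop('s40',430,200,510,280,7,'c42')
E
```

```text
time 54.425
tool_pos [ 0.4354 -0.3285  0.2013]
eef_rot [ 7.000e-04  7.446e-01  6.675e-01 -2.000e-04]
wrist_force [-0.6865 -0.0985  0.5638]
moment [ 0.0336 -0.1115 -0.0223]
width 0.398
joint_positions [-8.6340e-01  4.0210e-01  1.3759e+00 -3.0000e-04  1.3622e+00 -7.5420e-01]
```

View pics/c40.png

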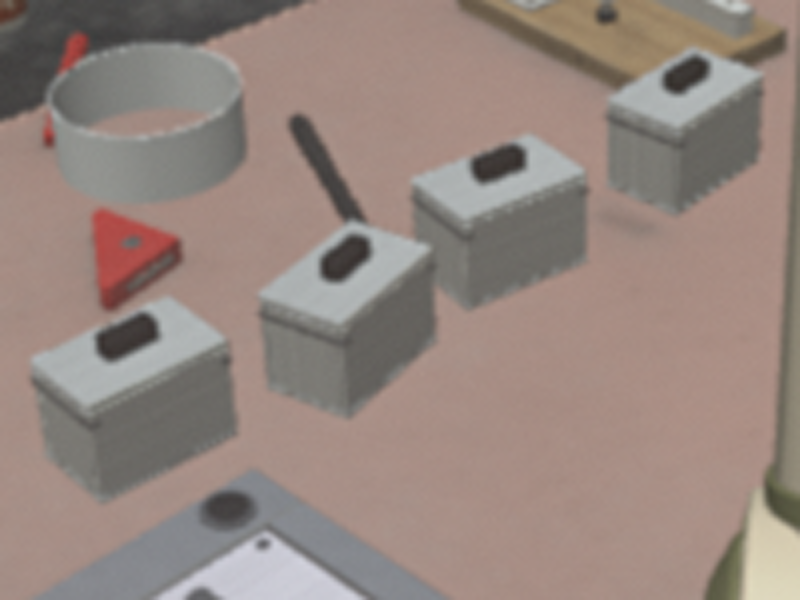

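View pics/c41.png

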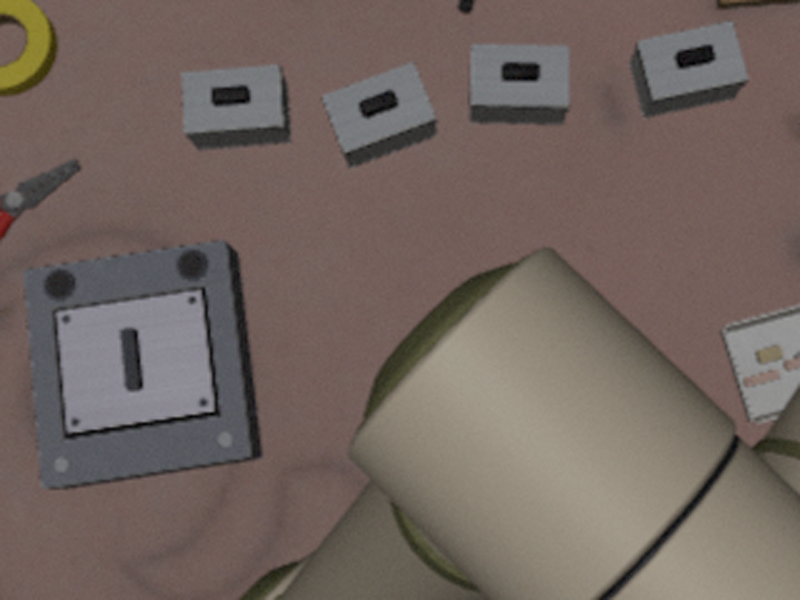

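View pics/c42.png

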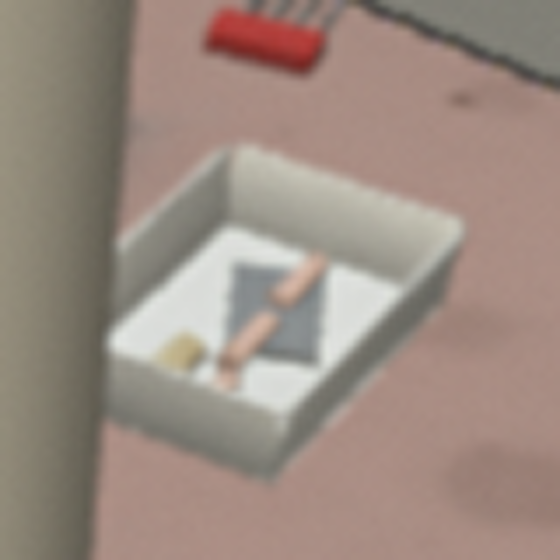

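View pics/w40.png

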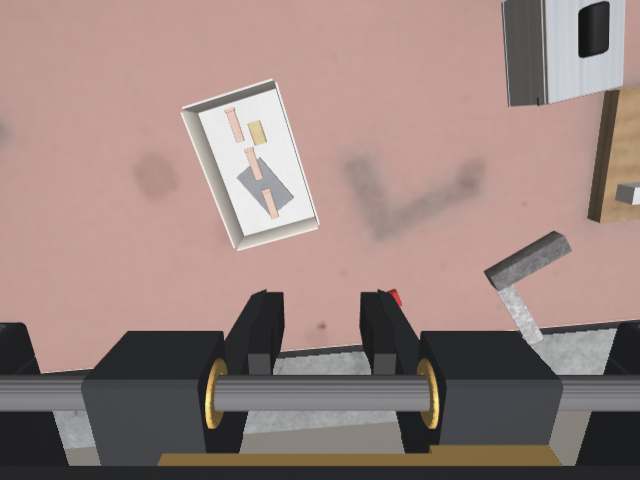

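The final views agree. All four boxes are closed and upright, with lid C level like the others. The cover is flush and the three studs are in the tray. I'm handing the job in.

```bash
python3 -c "
from h import *
print(manip.close_job())"
```

```text
the job is handed in; nothing more can be done
None
```

The job is finished and handed in at about 54 s of the 210 s allowed; no verdict was reported.

- **Finding the ballast:** I lifted only the third box from the left (in the top camera view), at (0.636, -0.055). It weighed 5.4 N, or 0.55 kg, where a light box would read about 2.3 N, so I did not lift the other three. None of the light boxes was opened.
- **Ballast:** it stands upright in the foot's pocket. Contact came at tool height 32.3 mm, against 32.5 mm expected.
- **Studs:** all three are in the tray. The third was released about 6 mm above the tray floor, to keep the fingers clear of a small tan block already lying there.
- **Cover:** the bar's top stopped at 83.2 mm while the force rose from 16 to 25 N, where flush is 83 mm. The camera also shows it level with the foot's top.
- **Boxes:** the lid is back on its box, and all four boxes look closed and upright in both camera views.

The wrist and top cameras disagreed by 1–4 mm along x. I allowed for this when fitting the cover and the lid. No check failed, and I saw nothing knocked aside.

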